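# Blank off a specimen vacuum chamber with its hinged flange clamp

### The arm

A 6-joint arm with a two-finger parallel gripper is mounted at the origin on the work surface. World frame = base frame: x ahead of the robot, y to its left, z up, the work surface at z = 0. Lengths are in m, angles in degrees, forces in N, time in s.
With the tool pointing down it reaches from about 0.275 to 0.75 m from the base axis. Payload 10.2 kg.
Tool frame: the origin (TCP) lies midway between the tips of the shut fingers; the grasp point (between the pads) lies 19 mm behind it (arm.grasp_offset is the z of the grasp point in the tool frame, in m); z points along the fingers, y is the direction in which the jaws open and shut (so a half turn about z gives the same grasp; the last joint's range is limited). The gripper opens to 88 mm and grips with 3 to 60 N. Pads are 18 mm wide; open, the fingers measure 123 mm over their backs; the gripper's body (75 mm by 187 mm) begins 45 mm behind the grasp point.
Start: joints at [50.283, 17.928, 85.812, -0, 76.261, -12.8], TCP at [0.238, 0.468, 0.239] pointing down, gripper open.
Joint ranges: [-168.41, 168.41], [-55.51, 124.54], [10.69, 146.95], [-70.63, 250.63], [1, 178], [-165.06, 165.06]. Speed limits (degrees/s): [136.94, 136.94, 172.46, 180, 180, 180].

### API

Orientations are given as [roll, pitch, yaw] about the fixed x, y, z axes, in that order (R = Rz(yaw) Ry(pitch) Rx(roll)).
In Python, from rig import arm, camera, ticket gives the robot as it stands.
- The arm moves only by the tool carry_out, never from a script. Its argument "increments" is a list of rows, each a list of 6 numbers: the shift along the world's x, y, z in mm, then the turn, a rotation vector about the world's x, y, z in rad. A call has 1 to 12 rows; each row is the pose to reach, as a shift and turn from the pose measured when the call began; what a row does not reach only later rows make up. A row lasts 1/8 s, in which the tool goes at most 62.5 mm and 10.7 degrees, less where a joint would pass 70% of its speed; a pose out of reach is approached as far as the arm can. A call with a gripper value outside its range is refused whole. "jaw" is the gripper's target within -1 to 1 (shut at 1, half-way at 0, fully open at -1), set as the call begins (left out, the last holds). The fingers move at their own pace and stop on an object; "squeeze" is the grip in N (left out, the last holds). Time passes only in rows, so rows that repeat a pose let the fingers close. It gives the time, the measured TCP pose, the force and the opening at its end, in the units of the state.
- arm.read_state(): the state, without advancing time (a new reading comes with each control period).
- camera(name): name is "scene" or "top" or "wrist"; returns a dict with "image" (480x640x3 uint8, red, green, blue), "fx", "fy", "cx", "cy" (pixels), "extrinsics" (4x4, takes a point from camera to world coordinates); the wrist camera has in their place "mount" (4x4, takes a point from camera to tool coordinates, whose origin is the TCP and whose axes are the flange's). Camera axes: x right, y down, z forward; pixel columns grow to the right and rows downward; lengths in m; the calibration is good to about 2 mm. A picture is of the moment at which its call begins: read the wrist's pose just before it. There is no depth.
- ticket.sign_off(): hands the job in, once; it reports no verdict.
The state is a dict: "t": time; "q": joint angles; "qvel": joint speeds; "effort": joint torques, N m; "position": TCP position; "orientation": TCP orientation; "force": force on the tool from outside, world axes, zero at the start; "wrist_torque": the same for the moment, N m; "finger_gap": finger opening in m.
Only numpy, scipy, OpenCV 4.12 (cv2) and the standard library are available. Lean on these libraries where they do the work, as an engineer would, in place of code of your own. Each camera call takes 0.05 s, during which the arm holds its last target.

### The job

Take from the rack the blank cover whose disc is the same size as the chamber's port flange and lay it knob up on the black rubber mat; then take it by its knob and set it gently on the port, not dropping it, so that it sits seated and level. Swing the hinged clamp jaw fully shut around the two flanges, then swing the latch fully home over the jaw's lug, and leave the other covers and the things on the bench where they are.

Things in the scene. Friction and masses are not known exactly. Their poses are not given: they have to be found in the camera images.
- cover_mid (a point): Centre of the cover to fit: aluminium disc 68 mm across, 8 mm thick, about 90 to 180 g; black knob (20 mm across) on one face, bevelled centring boss (30 mm across) on the other. Own +x is the disc axis towards the knob: knob from +4 to +30 mm along x, boss from -4 to -10 mm. Starts on edge in one of the rack's three slots, x level, this point 45 mm above the bench.
- small_cover_mid (a point): A similar cover, 56 mm across, on edge in another slot; not to be moved. Same axes; the disc centre is 37 mm above the bench.
- large_cover_mid (a point): A similar cover, 84 mm across, on edge in another slot; not to be moved. Same axes; the disc centre is 54 mm above the bench.
- rack: Fixed white rack, 186 (x) x 96 (y) x 58 mm high, origin under its centre. Three slots 58 mm apart along x, the middle one at 0, each with thin fence plates beside the disc where |y| is over 21 mm; the middle is open. Discs stand square to x, all knobs towards the rack's +x, and lift straight up.
- mat_top (a point): Centre of the top of the fixed black rubber mat, 150 x 150 mm, 3 mm thick. x and y run along its sides.
- port_seat (a point): Centre of the top face of the chamber's upright port flange, 93 mm above the bench, 68 mm across, bore 33.4 mm; z up, +x is the side the jaw opens to. Chamber fixed, base 130 mm square. On its -x half a fixed half-ring (radius 36.5 to 44 mm) stands 8 mm above the flange face. A seated cover has its boss in the bore, its disc flat on the flange, disc centre 4 mm above this point.
- jaw_pivot (a point): Point on the upright hinge axis of the clamp jaw, at the height of the flange top, 48 mm from the port axis towards the port's +y.
- jaw (a joint): Clamp jaw, a steel half-ring swinging level about jaw_pivot: 0 fully shut around the flanges, positive open (counter-clockwise from above), stop at 1.5; starts open 0.95 to 1.4 rad. Stays where it is left; about 1 N at the post moves it. Ring top 107 mm above the bench; its inner top lip passes 2 mm over a seated cover's disc.
- jaw_post (a point): Middle of the jaw's upright steel pull post, 12 mm across, free from 103 to 143 mm above the bench (this point at 125 mm), 80 mm from the pivot; with the jaw shut it is at x +47, y -17 mm from the port axis. It stands on the jaw ring.
- latch_pivot (a point): Point on the upright pivot axis of the latch, at the height of the flange top, at x -8, y -70 mm from the port axis.
- latch (a joint): Latch, a hooked steel bar swinging level about latch_pivot: 0 fully home (bar along the port's +x, hook in front of the shut jaw's lug), positive open (clockwise from above), stop at 2.2; starts open 1.1 to 2.0 rad. It stays where it is left; about 1 N at the post moves it.
- latch_post (a point): Middle of the latch's upright steel post, 12 mm across, free from 97 to 143 mm above the bench (this point at 125 mm), 52 mm from the pivot along the bar; with the latch home it is at x +44, y -71 mm from the port axis.
- slide_box: Bystander, loose, to be left alone: blue slide box with a white lid line, 87 x 34 x 34 mm; origin under its centre.
- sample_jar: Bystander, loose, to be left alone: small closed jar, 42 mm across, 55 mm tall; origin under its centre.
- stain_bottle: Bystander, loose, to be left alone: amber bottle, 44 mm across, 85 mm tall; origin under its centre.
- dishes: Bystander, loose, to be left alone: stack of three glass dishes, 60 mm across, 35 mm tall; origin under its centre.
- mouse: Bystander, loose, to be left alone: round black computer mouse, 56 mm across, 28 mm tall; origin under its centre.
- tip_box: Bystander, loose, to be left alone: clear box with a blue lid, 82 x 62 x 47 mm; origin under its centre.
Not all that is in view belongs to the job. There is more than one size of the part that bears mat_top; the job needs the larger.

How it is judged (in metres and radians):
On the way, in this order (a step that is already met when the one before it is completed fails the run):
1. the cover lies flat on the mat, knob up, let go (x of cover_mid in the frame of mat_top between -0.075 and 0.075 m and y of cover_mid in the frame of mat_top between -0.075 and 0.075 m and z of cover_mid in the frame of mat_top below 0.014 m and angle between cover_mid's own x axis and vertical below 0.1 rad and linear speed of cover below 0.03 m/s and contact force between the fingers and cover below 0.05 N), for 0.2 s.
2. the cover sits seated and level on the port (horizontal distance between cover_mid and port_seat below 0.004 m and z of cover_mid in the frame of port_seat between 0.0015 and 0.0065 m and angle between cover_mid's own x axis and vertical below 0.05 rad and contact force between the fingers and cover below 0.05 N), for 0.2 s.
3. the jaw is swung shut around the flanges (horizontal distance between cover_mid and port_seat below 0.004 m and z of cover_mid in the frame of port_seat between 0.0015 and 0.0065 m and angle between cover_mid's own x axis and vertical below 0.05 rad and value of joint jaw below 0.06 rad), for 0.1 s.
4. the latch is swung home (all of step 3 and value of joint latch below 0.12 rad), for 0.1 s.
At the end, for the whole second after the job is handed in: The 68 mm cover sits on the port: centre within 4 mm of the port axis, disc centre 1.5 to 6.5 mm above the flange face, level within 0.05 rad, knob up and at rest; the jaw is within 0.06 rad of shut and the latch within 0.12 rad of home (all of step 4 and linear speed of cover below 0.02 m/s); the robot touches nothing.
It fails at once if another cover is moved more than 20 mm (distance of any of small_cover_mid, large_cover_mid from where it was at the start of the episode above 0.02 m).
It fails at once if a bystander is moved more than 30 mm or tipped (distance of any of slide_box, sample_jar, stain_bottle, dishes, mouse, tip_box from where it was at the start of the episode above 0.03 m or angle between any of slide_box, sample_jar, stain_bottle, dishes, mouse, tip_box's own z axis and vertical above 0.5 rad).
It fails at once if the cover is dropped onto the port (distance between cover_mid and port_seat below 0.05 m and horizontal distance between cover_mid and port_seat below 0.025 m and linear speed of cover above 0.5 m/s).
It also fails if it takes over 72 s, if anything falls off the work surface, if the arm or the gripper's body presses on something with over 40 N, if the wrist force passes 120 N, or if a joint passes its speed limit or range.

## Working session

There is one attempt and no reset: what is moved stays moved. The work goes in short steps, Python scripts to look and compute and a tool call to move; the robot and the scene stay as the last step left them, time stands still between calls to the robot, and variables do not carry over. Pictures are saved under pics/ and viewed, and the job is handed in when it is done.

Besides the shell and the picture viewer there is one more tool, called after ">>>" as name(argument=value, ...), one argument or row to a line, values as JSON. carry_out: Moves the arm, as the interface text tells. Its arguments: {"type":"object","properties":{"increments":{"type":"array","items":{"type":"array","items":{"type":"number"}}},"jaw":{"type":"number"},"squeeze":{"type":"number"}},"required":["increments"]}

```bash
ls; mkdir -p pics
python3 - <<'E'
from rig import arm,camera,ticket
import cv2,numpy as np
print(arm.read_state())
for n in ["scene","top","wrist"]:
    c=camera(n); cv2.imwrite(f"pics/{n}0.png",c["image"][:,:,::-1]); print(n,c["fx"],c["fy"],c["cx"],c["cy"]); print(c.get("extrinsics",c.get("mount")))
E
```

```text
pics
{'t': 0.0, 'q': array([ 5.02844813e+01,  1.79588350e+01,  8.58522317e+01, -1.43672112e-03,
        7.62603525e+01, -1.27993168e+01]), 'qvel': array([ 0.11896607, -0.04868282,  0.1625513 ,  0.02172822,  0.00695045,
        0.00300511]), 'effort': array([-1.25879476e-03, -4.02198315e+01, -2.52267605e+01,  6.93475083e-02,
        3.51960480e-02, -8.70505119e-05]), 'position': array([0.23751799, 0.46793465, 0.23817819]), 'orientation': array([-1.79930046e+02, -1.44614828e-02,  1.53084131e+02]), 'force': array([ 0.99085114, -0.38918991, -0.10189078]), 'wrist_torque': array([ 0.01806354, -0.03503946,  0.05196323]), 'finger_gap': 0.0882049555357014}
scene 583.7305899311151 583.7305899311151 324.4751245484297 238.823004718514
[[ 0.59827187  0.4367322  -0.67181527  1.25260921]
 [ 0.80127426 -0.33183325  0.49784159 -0.56424269]
 [-0.00550719 -0.83615291 -0.54846877  0.72144837]
 [ 0.          0.          0.          1.        ]]
top 602.1814505649091 602.1814505649091 315.1446899647733 241.07461784082795
[[ 0.0225342  -0.993989    0.10713576  0.37942896]
 [-0.99966009 -0.02380795 -0.01062484  0.01501316]
 [ 0.01311166 -0.10685992 -0.99418763  1.38924898]
 [ 0.          0.          0.          1.        ]]
wrist 425.4664730268696 425.4664730268696 319.29238763573113 236.08703276606798
[[ 8.64827807e-05 -9.54528467e-01 -2.98119772e-01  7.68570499e-02]
 [ 9.99999609e-01  3.44904852e-04 -8.14232316e-04  1.55529618e-04]
 [ 8.80030880e-04 -2.98119585e-01  9.54528124e-01 -1.46848645e-01]
 [ 0.00000000e+00  0.00000000e+00  0.00000000e+00  1.00000000e+00]]
```

View pics/scene0.png

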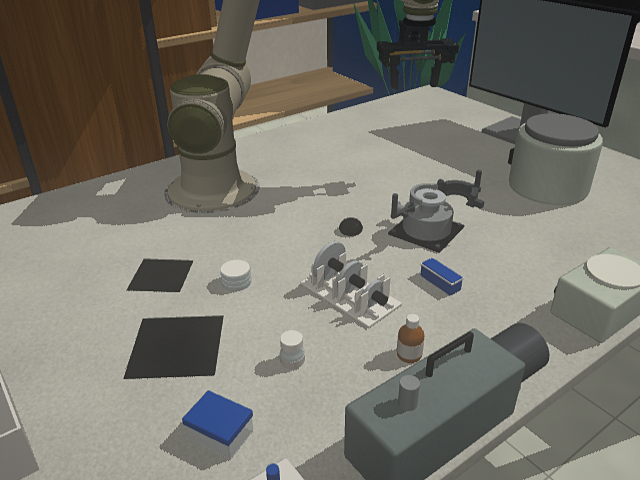

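View pics/top0.png

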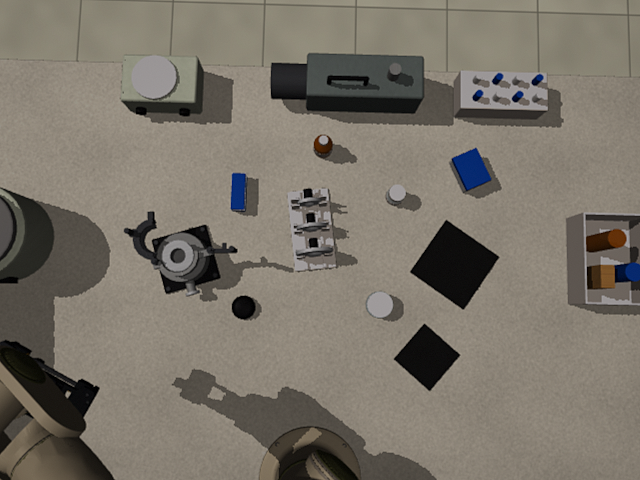

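View pics/wrist0.png

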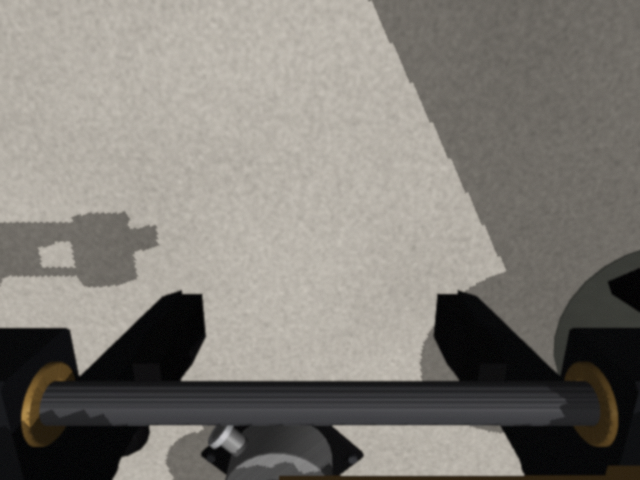

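The top view shows the rack at about (313,230), the chamber at (180,257), the large mat at (455,264) and the small one at (427,357). The bystanders are well clear of all of these. Next I'll take close crops.

```bash
cat > h.py <<'E'
import numpy as np,cv2
from rig import arm,camera,ticket
from scipy.spatial.transform import Rotation as R
def pose():
    s=arm.read_state(); T=np.eye(4); T[:3,:3]=R.from_euler('xyz',s['orientation'],degrees=True).as_matrix(); T[:3,3]=s['position']; return T,s
def cam(n):
    T,s=pose(); c=camera(n)
    c['T']=T@c['mount'] if n=='wrist' else c['extrinsics']
    c['bgr']=c['image'][:,:,::-1].copy(); return c
def ray(c,u,v,z):
    d=c['T'][:3,:3]@np.array([(u-c['cx'])/c['fx'],(v-c['cy'])/c['fy'],1]); o=c['T'][:3,3]
    return o+d*(z-o[2])/d[2]
def proj(c,p):
    q=np.linalg.inv(c['T'])@np.append(p,1); return np.array([c['fx']*q[0]/q[2]+c['cx'],c['fy']*q[1]/q[2]+c['cy']])
def crop(c,x0,y0,x1,y1,k,name):
    cv2.imwrite('pics/'+name,cv2.resize(c['bgr'][y0:y1,x0:x1],None,fx=k,fy=k,interpolation=cv2.INTER_CUBIC))
E
python3 - <<'E'
from h import *
c=cam('top'); crop(c,270,175,350,285,5,'rack_top.png'); crop(c,110,200,250,305,5,'ch_top.png')
g=cv2.cvtColor(c['bgr'],cv2.COLOR_BGR2GRAY)
m=(g<45).astype(np.uint8); n,l,st,ce=cv2.connectedComponentsWithStats(m)
for i in range(1,n):
    if st[i,4]>1000:
        cn,_=cv2.findContours((l==i).astype(np.uint8),0,2); r=cv2.minAreaRect(cn[0]); b=cv2.boxPoints(r)
        w=np.array([ray(c,*p,.003) for p in b]); print(r,w.mean(0),[np.linalg.norm(w[j]-w[j-1]) for j in range(4)],[np.degrees(np.arctan2(*(w[j]-w[j-1])[1::-1])) for j in range(4)])
c=cam('scene'); crop(c,295,230,410,330,6,'rack_sc.png'); crop(c,380,160,500,250,6,'ch_sc.png')
E
```

```text
((171.7685546875, 101.11320495605469), (46.98442077636719, 85.47514343261719), 61.33604049682617) [0.85424195 0.34674887 0.003     ] [np.float64(0.11431311549589972), np.float64(0.20225569017648776), np.float64(0.11539038242527379), np.float64(0.20082249408411784)] [np.float64(30.675950539802866), np.float64(-58.51026446170312), np.float64(-150.02959862033734), np.float64(121.19066836798594)]
((342.21600341796875, 97.32192993164062), (154.0700225830078, 43.58037567138672), 16.336042404174805) [ 0.87438796 -0.05606047  0.003     ] [np.float64(0.36513924669415154), np.float64(0.10725853113156857), np.float64(0.3680550373214703), np.float64(0.10673865829805904)] [np.float64(74.72910301601745), np.float64(-14.02369107594066), np.float64(-105.34811684478076), np.float64(164.4173078327102)]
((27.179712295532227, 236.42123413085938), (51.79461669921875, 93.08406066894531), 2.095252752304077) [0.52460211 0.66347104 0.003     ] [np.float64(0.1177852060213852), np.float64(0.21563178438858355), np.float64(0.11974671334860446), np.float64(0.21570374055870856)] [np.float64(89.21889667555956), np.
[... 1314 characters left out ...]
22265625), (177.4768524169922, 61.76903533935547), 52.52382278442383) [0.15831663 0.54346233 0.003     ] [np.float64(0.39858139522895364), np.float64(0.13526653299995078), np.float64(0.4015124932378022), np.float64(0.1324002682988215)] [np.float64(40.92109090216077), np.float64(-50.20770596766767), np.float64(-139.50099912532605), np.float64(128.50350641005275)]
((318.0, 460.5), (80.0, 37.0), 0.0) [ 0.03744279 -0.01731816  0.003     ] [np.float64(0.17773191953341444), np.float64(0.07973616269240341), np.float64(0.17886476139487006), np.float64(0.07986763047446936)] [np.float64(91.08406496529284), np.float64(1.6687560294694204), np.float64(-88.87269622610064), np.float64(-179.14486351514321)]
```

View pics/rack_top.png

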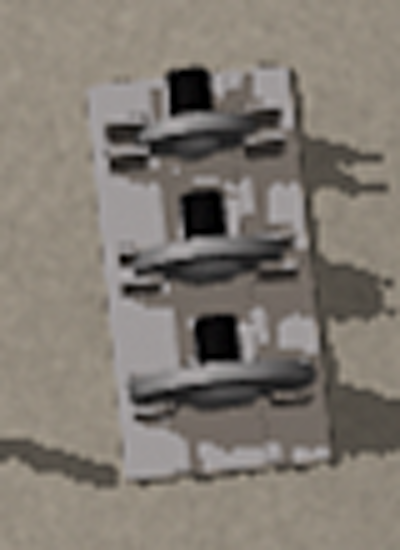

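View pics/rack_sc.png

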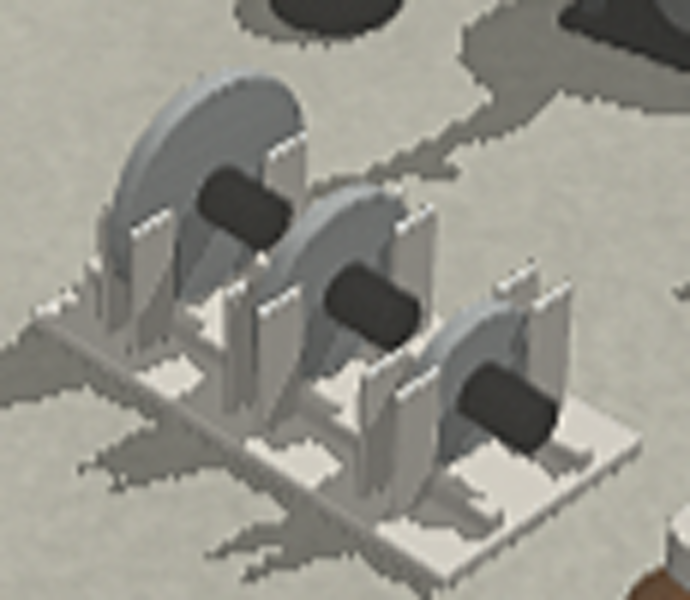

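View pics/ch_top.png

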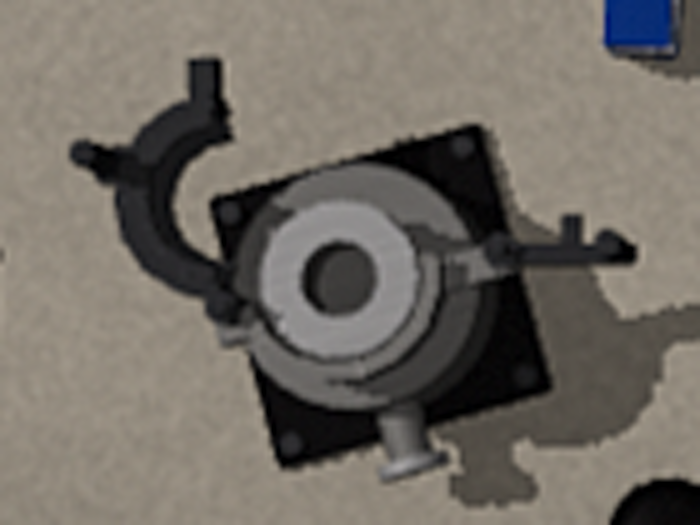

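View pics/ch_sc.png

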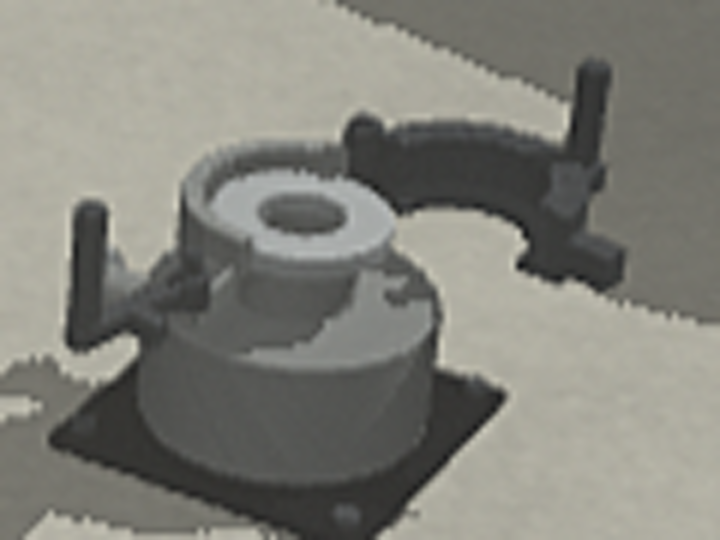

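The rack holds three covers: large at about (315,252) in the top view, medium at (311,228) and small at (308,205). Their widths of 37, 32 and 28 px follow the order 84, 68 and 56 mm, so the middle slot holds the 68 mm cover. All the knobs point to world +x. I'll get rough positions and then look with the wrist camera.

Run:
```python
from h import *
c=cam('top'); 
f=lambda u,v,z,o=(270,175):ray(c,u/5+o[0],v/5+o[1],z).round(4)
print('knob end top',f(204,190,.05),'disc top',f(212,243,.079),'knobs line far/near',f(190,72,.04),f(216,318,.06))
print('rack corners',f(127,478,.006),f(90,90,.006),f(295,68,.006),f(328,462,.006))
o=(110,200)
print('port',f(340,280,.093,o),'jawpost',f(83,153,.143,o),'jawpiv',f(222,300,.107,o),'latchpost',f(608,243,.143,o),'latchpiv',f(497,248,.1,o))
b=[f(x,y,.003,o) for x,y in [(212,198),(485,125),(550,385),(285,467)]]; print(b, np.mean(b,0))
for p in ((.47,.02,.2),):
    pass
```

```text
knob end top [0.587  0.0119 0.05  ] disc top [0.5591 0.0079 0.079 ] knobs line far/near [0.6426 0.0195 0.04  ] [0.5281 0.0053 0.06  ]
rack corners [0.4592 0.044  0.006 ] [0.6396 0.066  0.006 ] [ 0.6524 -0.0293  0.006 ] [ 0.4687 -0.0482  0.006 ]
port [0.4797 0.2956 0.093 ] jawpost [0.5262 0.3937 0.143 ] jawpiv [0.4689 0.3423 0.107 ] latchpost [0.4939 0.1747 0.143 ] latchpiv [0.4945 0.2276 0.1   ]
[array([0.5232, 0.3758, 0.003 ]), array([0.5603, 0.2515, 0.003 ]), array([0.4406, 0.2167, 0.003 ]), array([0.4004, 0.3362, 0.003 ])] [0.481125 0.29505  0.003   ]
```

>>> carry_out(
  increments=[
    [50,-76,10,0,0,-0.18],
    [100,-150,20,0,0,-0.36],
    [150,-228,30,0,0,-0.54],
    [200,-304,30,0,0,-0.72],
    [250,-380,30,0,0,-0.9],
    [300,-458,30,0,0,-1.08],
    [300,-458,30,0,0,-1.26],
    [300,-458,30,0,0,-1.44],
    [300,-458,30,0,0,-1.62],
    [300,-458,30,0,0,-1.8],
    [300,-458,30,0,0,-1.98],
    [300,-458,30,0,0,-2.16],
  ],
  jaw=-0.3,
  squeeze=50,
)

```text
t: 1.8
position: [0.5376, 0.0099, 0.2684]
orientation: [-180.0, 0.0, 29.0]
force: [0.1, -0.1, -0.9]
finger_gap: 0.0575
```

>>> carry_out(
  increments=[
    [0,0,0,0,0,-0.18],
    [0,0,0,0,0,-0.36],
    [0,0,0,0,0,-0.39],
    [0,0,0,0,0,-0.39],
    [0,0,0,0,0,-0.39],
  ],
)

```text
t: 2.42
position: [0.5376, 0.0099, 0.2684]
orientation: [-180.0, 0.0, 6.7]
force: [-0.1, 0.3, 0.7]
finger_gap: 0.057
```

Run:
```python
from h import *
c=cam('wrist'); cv2.imwrite('pics/w1.png',c['bgr']); s=arm.read_state(); print(s['t'],s['position'],s['orientation'],s['q'],s['finger_gap'])
for x,y,z in ((.555,.008,.045),(.559,.0081,.079),(.585,.0119,.045)): print(proj(c,(x,y,z)))
```

```text
2.475 [0.53762678 0.00992793 0.26839711] [-1.79965741e+02  7.72965032e-03  6.71404463e+00] [-1.14471962e+01  1.84256348e+01  8.06820214e+01  3.05262536e-02
  8.09103679e+01  7.18339342e+01] 0.05717342105086025
[323.54654164 175.70898755]
[324.44714875 177.68316846]
[323.24081492 140.3062259 ]
```

View pics/w1.png

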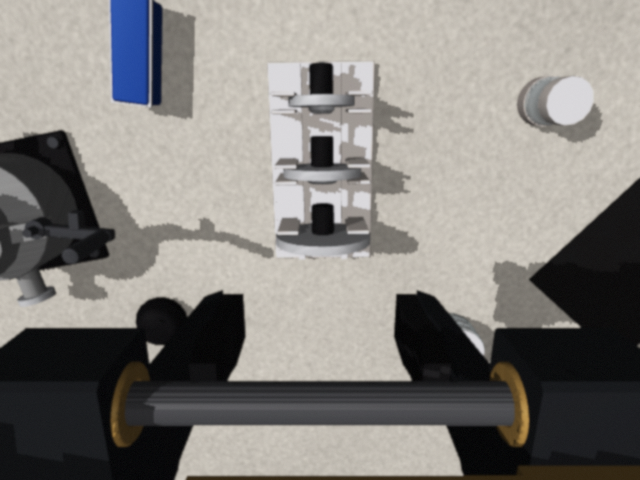

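The wrist view shows three covers: small disc at (321,100), medium at (322,173) with its knob at (322,152), and large at (323,243). The medium one is the target. Here's a close crop to confirm.

Run:
```python
from h import *
c=cam('wrist'); crop(c,260,50,390,270,3,'w1c.png')
hsv=cv2.cvtColor(c['bgr'],cv2.COLOR_BGR2GRAY)
m=(hsv<40).astype(np.uint8); m[280:]=0; m[:,:290]=0;m[:,360:]=0
n,l,st,ce=cv2.connectedComponentsWithStats(m)
for i in range(1,n):
    if st[i,4]>60: print(st[i],ce[i])
```

```text
[310  64  22  29 602] [320.80564784  78.15780731]
[311 137  22  30 598] [321.56354515 151.58361204]
[312 204  23  31 614] [322.4771987  219.61400651]
```

View pics/w1c.png

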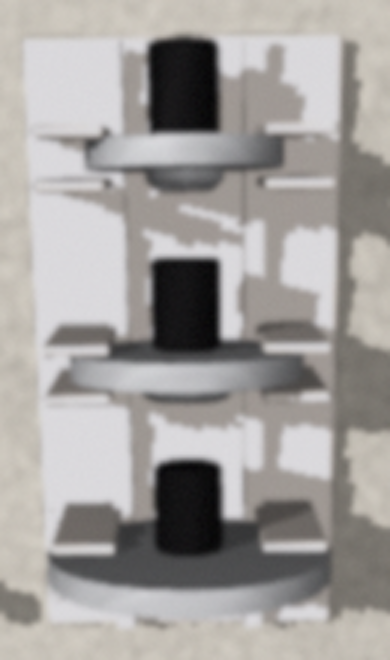

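Run:
```python
from h import *
c=cam('wrist')
print('knobend bottom',ray(c,321.6,137,.035),'top',ray(c,321.6,137,.055))
print('disc top',ray(c,322,175.6,.079), 'knob base',ray(c,322,167,.055))
for u,v in ((320.8,78),(321.6,151.6),(322.5,219.6)): print(ray(c,u,v,{78:.04,151.6:.048,219.6:.058}[v]))
print('small rim',ray(c,261+60,50+150/3,.065),'large rim',ray(c,323,50+590/3,.096))
for y in (340,350,398): print('fence',ray(c,287,50+y/3,.058))
```

```text
knobend bottom [0.5868511 0.0134691 0.035    ] top [0.5883133  0.01375175 0.055     ]
disc top [0.56043102 0.01024318 0.079     ] knob base [0.56379238 0.01049235 0.055     ]
[0.63450542 0.01983668 0.04      ]
[0.57574638 0.0122176  0.048     ]
[0.51900407 0.00472869 0.058     ]
small rim [0.6171219  0.01770958 0.065     ] large rim [0.50718457 0.00319857 0.096     ]
fence [0.56384007 0.03994975 0.058     ]
fence [0.56107702 0.03968859 0.058     ]
fence [0.54763314 0.03841786 0.058     ]
```

>>> carry_out(
  increments=[
    [20,1,-30,-0.02,0.16,0],
    [43,3,-60,-0.0425,0.3464,0],
    [43,3,-110,-0.0425,0.3464,0],
    [43,3,-148,-0.0425,0.3464,0],
    [43,3,-148,-0.0425,0.3464,0],
    [43,3,-148,-0.0425,0.3464,0],
  ],
  jaw=0.15,
)

```text
t: 3.32
position: [0.5814, 0.0128, 0.1223]
orientation: [179.9, 19.8, 6.7]
force: [0.0, 0.0, 0.9]
finger_gap: 0.0376
```

Run:
```python
from h import *
c=cam('wrist'); cv2.imwrite('pics/w2.png',c['bgr']); T,s=pose(); print(s['t'],s['position'],T[:3,2],T[:3,1],s['finger_gap'])
c=cam('scene'); crop(c,260,150,460,330,3,'s2.png')
```

```text
3.375 [0.58147031 0.01277734 0.12261387] [-0.33625778 -0.0415168  -0.94085443] [ 0.11649388 -0.99318899  0.00219169] 0.03764887263854578
```

View pics/w2.png

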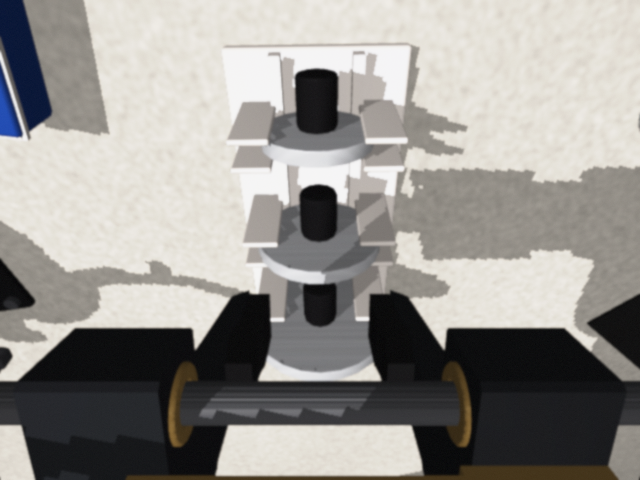

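View pics/s2.png

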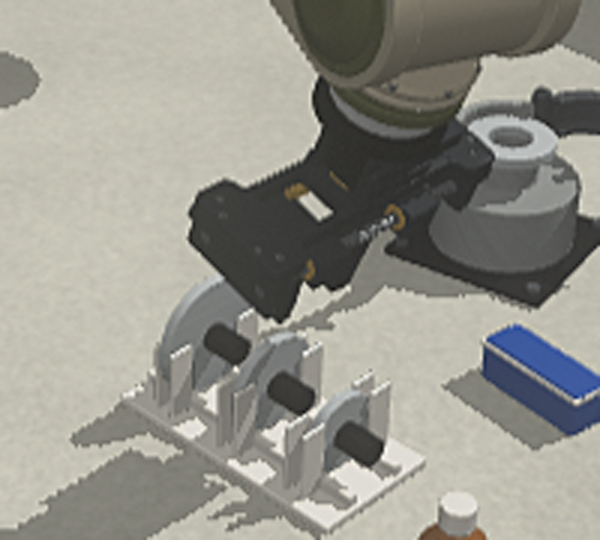

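Run:
```python
from h import *
c=cam('wrist')
e=np.array([.559,.010,.045]); a=np.array([np.cos(np.radians(7)),np.sin(np.radians(7)),0]); 
for k in (.030,.004): 
    for z in (-.01,.01): print(k,z,proj(c,e+a*k+[0,0,z]))
print('rim',proj(c,e+[0,0,.034]+a*.004),proj(c,e+[0,0,.034]-a*.004))
g=cv2.cvtColor(c['bgr'],cv2.COLOR_BGR2GRAY); print(g[180:245:2,318], g[245:290:2,318]); print(g[205,295:345])
```

```text
0.03 -0.01 [318.55596787 182.30421456]
0.03 0.01 [318.62380698 202.44445005]
0.004 -0.01 [318.84350059 221.86101648]
0.004 0.01 [318.92675056 243.3780364 ]
rim [319.04340002 273.5275809 ] [319.13336784 285.35914935]
[245 240 132  17  10  10  11  12  12  13  16  23  25  20  24  21  19  23
  25  24  24  21  23  21  23  21  21  22  23  22  34  91 120] [121 121 121 122 120 120 121 121 119 117 119 118 126 184 225 223 219 222
 221 167  30  12  13]
[146 139 134 117  85  46  22  18  17  18  20  21  23  21  21  23  21  23
  21  23  23  25  25  23  24  23  22  24  22  21  20  20  20  17  18  16
  14  15  14  13  17  36  66  90 100 106 113 120 124 137]
```

>>> carry_out(
  increments=[
    [-1,0,-35,0,0,0],
    [-1,0,-65,0,0,0],
    [-1,0,-85,0,0,0],
    [-1,0,-90,0,0,0],
    [-1,0,-90,0,0,0],
    [-1,0,-90,0,0,0],
  ],
)

```text
t: 4.22
position: [0.5809, 0.0127, 0.0334]
orientation: [179.8, 19.7, 6.6]
force: [-0.6, 0.6, 0.3]
finger_gap: 0.0369
```

>>> carry_out(
  increments=[
    [0,0,0,0,0,0],
    [0,0,0,0,0,0],
    [0,0,0,0,0,0],
    [0,0,0,0,0,0],
    [0,0,0,0,0,0],
  ],
  jaw=1,
  squeeze=50,
)

```text
t: 4.85
position: [0.5811, 0.0128, 0.0336]
orientation: [179.8, 19.7, 6.6]
force: [0.5, 1.3, 3.9]
finger_gap: 0.0184
```

Run:
```python
from h import *
c=cam('wrist'); cv2.imwrite('pics/w3.png',c['bgr']); T,s=pose(); print(s['t'],s['position'],s['force'],s['finger_gap'])
c=cam('scene'); crop(c,260,150,460,330,3,'s3.png')
```

```text
4.9 [0.58106795 0.01279128 0.03359789] [0.8348304  1.50567079 3.59026588] 0.018743380221906823
```

View pics/w3.png

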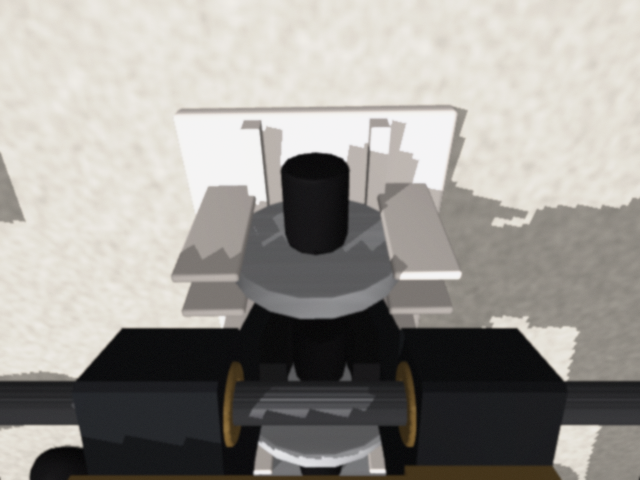

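View pics/s3.png

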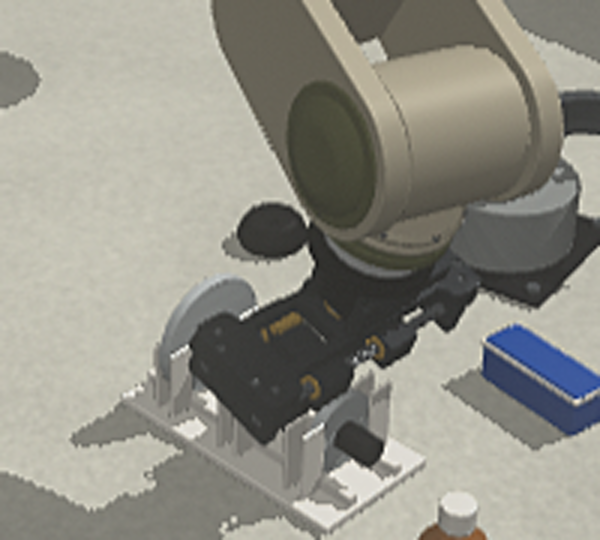

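The fingers have stopped on the knob at a gap of about 19 mm. I'll lift straight up.

>>> carry_out(
  increments=[
    [0,0,8,0,0,0],
    [0,0,20,0,0,0],
    [0,0,40,0,0,0],
    [0,0,65,0,0,0],
    [0,0,95,0,0,0],
    [0,0,130,0,0,0],
    [0,0,160,0,0,0],
    [0,0,160,0,0,0],
    [0,0,160,0,0,0],
  ],
)

```text
t: 6.08
position: [0.5807, 0.0128, 0.1929]
orientation: [179.9, 19.8, 6.6]
force: [0.4, -0.4, -1.6]
finger_gap: 0.0186
```

Run:
```python
from h import *
T,s=pose(); print(s['t'],s['position'],s['force'],s['finger_gap'],s['q'])
c=cam('wrist'); cv2.imwrite('pics/w4.png',c['bgr']); 
c=cam('scene'); crop(c,220,80,460,330,3,'s4.png')
```

```text
6.075 [0.58067884 0.01284139 0.19285062] [ 0.42250532 -0.37187392 -1.5772765 ] 0.018612581318989355 [-8.08779838 38.41573837 63.32254452 -5.10865613 97.35253301 75.44652911]
```

View pics/w4.png

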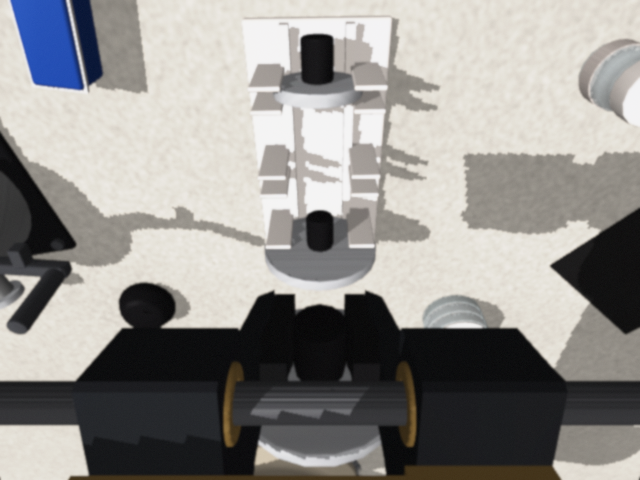

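View pics/s4.png

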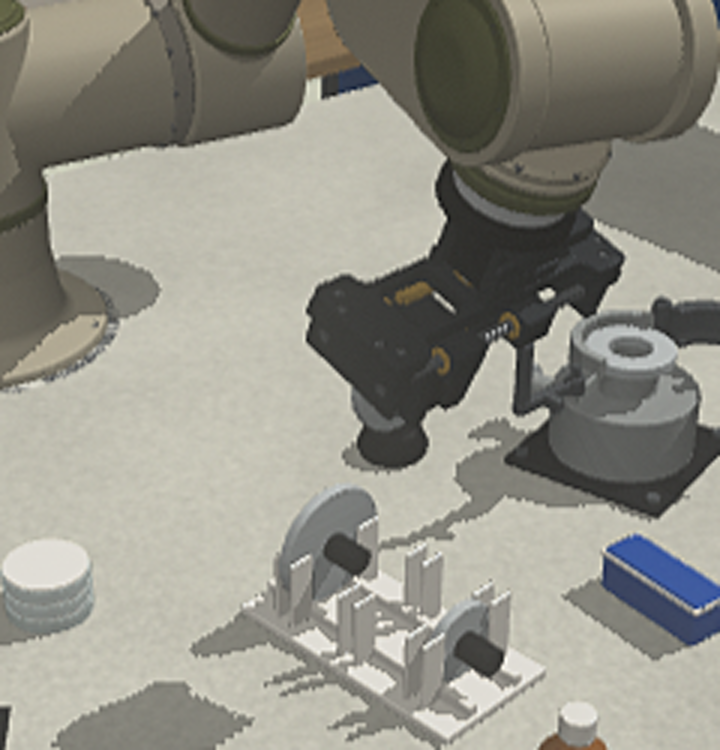

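```bash
cat > tgt.py <<'E'
from h import *
import sys
def place(yaw,pos,knob_in_tool=None):
    T,s=pose(); Rc=T[:3,:3]
    if knob_in_tool is None: knob_in_tool=Rc0.T@k0
    return T
E
python3 - <<'E'
from h import *
T,s=pose(); Rc=T[:3,:3]
kt=Rc.T@np.array([np.cos(np.radians(6.8)),np.sin(np.radians(6.8)),0]); kt[1]=0; kt/=np.linalg.norm(kt); print('knob in tool',kt)
np.save('kt.npy',kt)
t=np.arcsin(-kt[2]); y=np.radians(-30); d=np.array([np.cos(y),np.sin(y),0])
z=d*np.cos(t)+np.array([0,0,-np.sin(t)]); x=d*np.sin(t)+np.array([0,0,np.cos(t)]); Rt=np.c_[x,np.cross(z,x),z]; print(Rt@kt)
print('tool y now',Rc[:,1],'tgt',Rt[:,1])
rv=R.from_matrix(Rt@Rc.T).as_rotvec(); print(rv,np.linalg.norm(rv),'pos',T[:3,3])
E
```

```text
knob in tool [ 0.94080705  0.         -0.33894261]
[-6.38095480e-17  2.88446733e-17  1.00000000e+00]
tool y now [ 0.11650229 -0.99318825  0.00207965] tgt [-0.5       -0.8660254  0.       ]
[-0.32015479 -1.56032598 -0.49975861] 1.669393576156334 pos [0.58061695 0.01286353 0.19240635]
```

>>> carry_out(
  increments=[
    [-6,-32,20,-0.029,-0.142,-0.0454],
    [-13,-64,30,-0.058,-0.284,-0.0909],
    [-19,-96,30,-0.087,-0.4255,-0.1363],
    [-26,-128,30,-0.1164,-0.5674,-0.1817],
    [-32,-160,30,-0.1455,-0.7092,-0.2272],
    [-38,-192,30,-0.1746,-0.851,-0.2726],
    [-45,-224,30,-0.2037,-0.993,-0.318],
    [-51,-256,30,-0.2328,-1.1348,-0.3635],
    [-57,-288,25,-0.262,-1.2766,-0.409],
    [-64,-320,20,-0.291,-1.4185,-0.4543],
    [-70,-352,10,-0.3202,-1.5603,-0.4998],
    [-70,-352,8,-0.3202,-1.5603,-0.4998],
  ],
)

```text
t: 7.68
position: [0.5285, -0.2791, 0.2041]
orientation: [179.1, -54.9, -19.8]
force: [1.1, 0.5, -0.7]
finger_gap: 0.0188
```

Run:
```python
from h import *
T,s=pose(); print(s['t'],s['position'],s['force'],s['finger_gap'],s['q']); print(T[:3,:3],T[:3,:3]@np.load('kt.npy'))
c=cam('scene'); cv2.imwrite('pics/s5.png',c['bgr'])
c=cam('top'); cv2.imwrite('pics/t5.png',c['bgr'])
```

```text
7.675 [ 0.52845319 -0.27909047  0.20410341] [ 1.11025836  0.47291198 -0.73881341] 0.01875312471345957 [-48.41565113  12.82659222 116.61437409  92.57212576  22.24276614
 -20.09889415]
[[ 0.54106456 -0.35052489  0.76444846]
 [-0.19450768 -0.93650857 -0.29175067]
 [ 0.81817841  0.00916486 -0.57489138]] [ 0.2499332  -0.08410746  0.9646032 ]
```

View pics/s5.png

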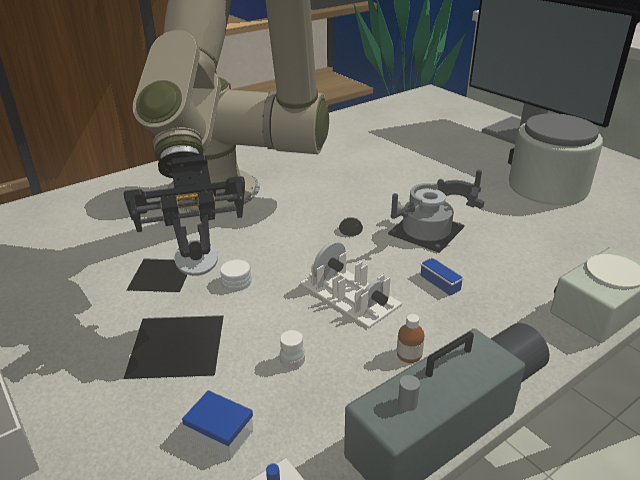

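View pics/t5.png

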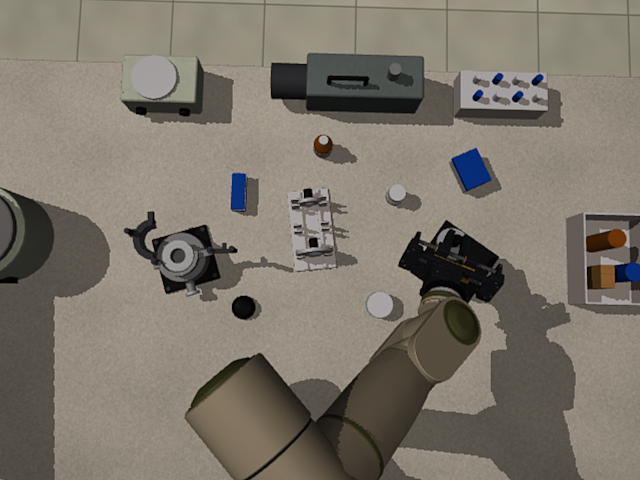

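```bash
cat > tgt.py <<'E'
from h import *
import sys
def go(yawdeg,tdeg,G,back=.013):
    kt=np.load('kt.npy'); T,s=pose(); t=np.arcsin(-kt[2]) if tdeg is None else np.radians(tdeg)
    y=np.radians(yawdeg); d=np.array([np.cos(y),np.sin(y),0])
    z=d*np.cos(t)+np.array([0,0,-np.sin(t)]); x=d*np.sin(t)+np.array([0,0,np.cos(t)]); Rt=np.c_[x,np.cross(z,x),z]
    P=np.array(G)+z*back
    print('t',s['t'],'q',s['q'].round(1),'F',s['force'].round(1),'gap',s['finger_gap'].round(4))
    print('pos',T[:3,3].round(4),'tgt',P.round(4),'delta mm',((P-T[:3,3])*1e3).round(1),'rv',R.from_matrix(Rt@T[:3,:3].T).as_rotvec().round(4),'knob',(T[:3,:3]@kt).round(3))
E
python3 -c "
from tgt import *
go(-30,None,(.5,-.333,.20))"
```

```text
Traceback (most recent call last):
  File "tgt.py", line 8, in go
    print('t',s['t'],'q',s['q'].round(1),'F',s['force'].round(1),'gap',s['finger_gap'].round(4))
                                                                       ^^^^^^^^^^^^^^^^^^^^^
AttributeError: 'float' object has no attribute 'round'
```

```bash
sed -i "s/s\['finger_gap'\].round(4)/s['finger_gap']/" tgt.py; python3 -c "
from tgt import *
go(-30,None,(.5,-.333,.20))"
```

```text
t 7.775 q [-48.5  12.9 116.6  92.3  22.2 -19.8] F [ 0.6  0.1 -1. ] gap 0.018060437513193164
pos [ 0.5276 -0.2797  0.2028] tgt [ 0.5106 -0.3391  0.1956] delta mm [-17.  -59.5  -7.2] rv [-0.1087 -0.248  -0.1612] knob [ 0.253 -0.087  0.964]
```

>>> carry_out(
  increments=[
    [-5,-15,0,-0.027,-0.062,-0.04],
    [-9,-30,0,-0.054,-0.124,-0.08],
    [-13,-45,0,-0.081,-0.186,-0.12],
    [-17,-59,-5,-0.1087,-0.248,-0.161],
    [-17,-59,-7,-0.1087,-0.248,-0.161],
    [-17,-59,-7,-0.1087,-0.248,-0.161],
    [-17,-59,-7,-0.1087,-0.248,-0.161],
    [-17,-59,-7,-0.1087,-0.248,-0.161],
  ],
)

```text
t: 8.78
position: [0.5109, -0.3384, 0.1963]
orientation: [180.0, -70.2, -29.9]
force: [0.4, -0.3, -0.9]
finger_gap: 0.0187
```

```bash
python3 -c "
from tgt import *
go(-30,None,(.5,-.333,.06))
c=cam('scene'); crop(c,100,180,300,400,3,'s6.png')"
```

```text
t 8.775 q [-53.5  19.3 122.2 140.9  36.7 -65.4] F [ 0.4 -0.3 -0.9] gap 0.018747554437756327
pos [ 0.5109 -0.3384  0.1963] tgt [ 0.5106 -0.3391  0.0556] delta mm [  -0.3   -0.7 -140.7] rv [ 0.0003  0.0002 -0.0012] knob [-0.  0.  1.]
```

View pics/s6.png

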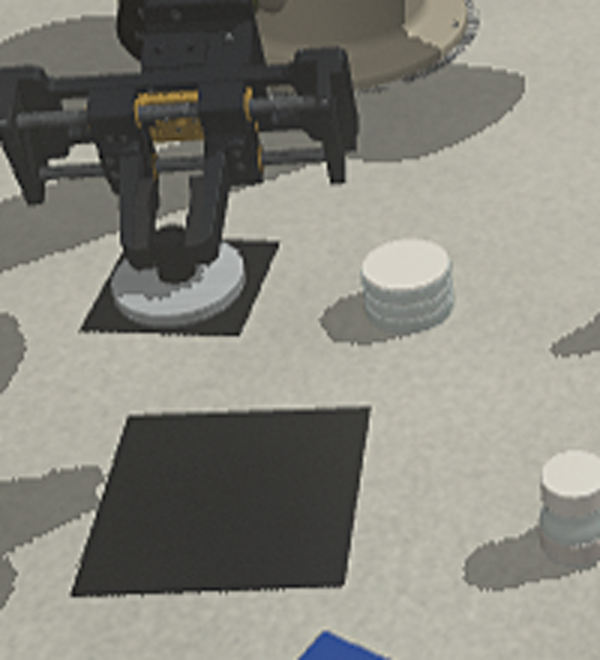

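>>> carry_out(
  increments=[
    [0,0,-30,0,0,0],
    [0,0,-60,0,0,0],
    [0,0,-90,0,0,0],
    [0,0,-120,0,0,0],
    [0,0,-140,0,0,0],
    [0,0,-140,0,0,0],
    [0,0,-140,0,0,0],
    [0,0,-140,0,0,0],
  ],
)

```text
t: 9.82
position: [0.5111, -0.3386, 0.0573]
orientation: [179.9, -70.3, -29.8]
force: [-0.3, 0.4, 0.1]
finger_gap: 0.0186
```

```bash
python3 -c "
from tgt import *
go(-30,None,(.5,-.333,.039))
c=cam('scene'); crop(c,100,180,300,400,3,'s7.png')"
```

```text
t 9.825 q [-53.5  40.9 122.7 152.8  55.4 -82.1] F [-0.3  0.4  0.1] gap 0.018630934907537932
pos [ 0.5111 -0.3386  0.0573] tgt [ 0.5106 -0.3391  0.0346] delta mm [ -0.5  -0.5 -22.7] rv [ 0.0016  0.0013 -0.0011] knob [-0.001  0.002  1.   ]
```

View pics/s7.png

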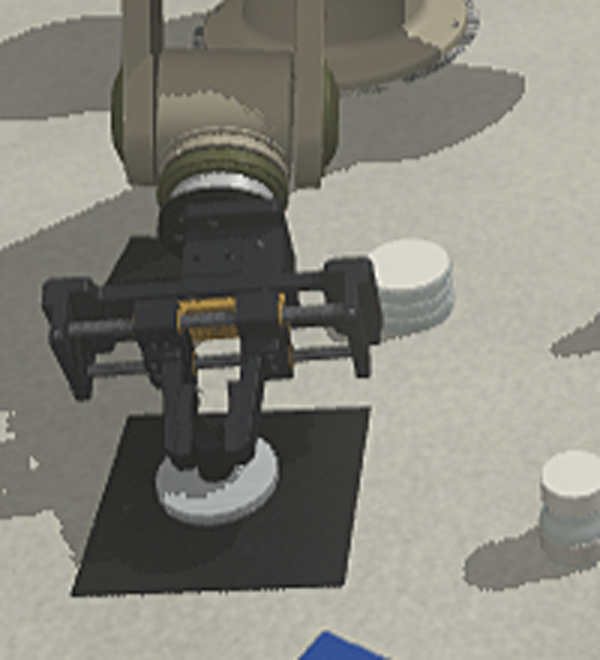

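>>> carry_out(
  increments=[
    [0,0,-10,0,0,0],
    [0,0,-17,0,0,0],
    [0,0,-20,0,0,0],
    [0,0,-21,0,0,0],
    [0,0,-21,0,0,0],
  ],
)

```text
t: 10.5
position: [0.5111, -0.3386, 0.0362]
orientation: [179.9, -70.3, -29.8]
force: [0.6, -0.4, -1.8]
finger_gap: 0.0183
```

>>> carry_out(
  increments=[
    [0,0,-1,0,0,0],
    [0,0,-2,0,0,0],
    [0,0,-2,0,0,0],
  ],
)

```text
t: 10.88
position: [0.5116, -0.339, 0.0358]
orientation: [179.8, -70.5, -29.7]
force: [-2.8, 3.4, 9.0]
finger_gap: 0.0185
```

```bash
python3 -c "
from tgt import *
go(-30,None,(.5,-.333,.039))
c=cam('scene'); crop(c,140,280,240,400,6,'s8.png')"
```

```text
t 10.875 q [-53.5  44.6 122.  153.7  58.3 -83.8] F [-2.8  3.4  9. ] gap 0.018494449957888525
pos [ 0.5116 -0.339   0.0358] tgt [ 0.5106 -0.3391  0.0346] delta mm [-1.  -0.1 -1.2] rv [ 0.0042  0.0047 -0.0014] knob [-0.005  0.004  1.   ]
```

View pics/s8.png

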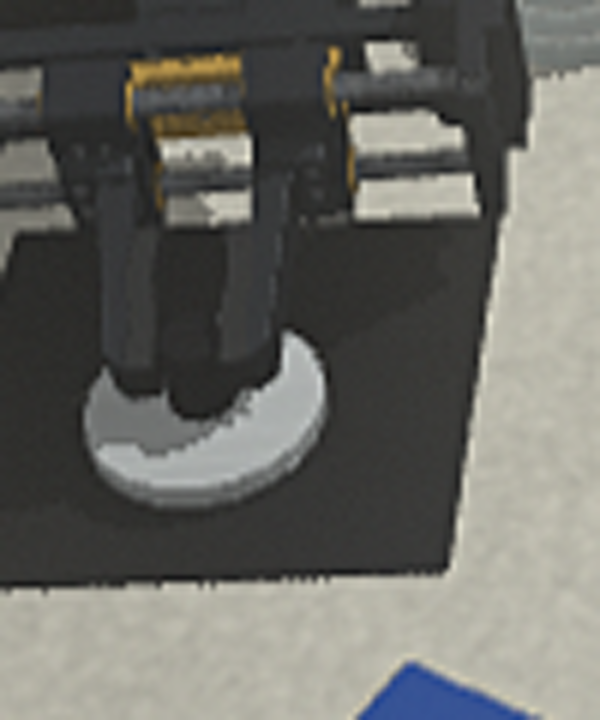

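>>> carry_out(
  increments=[
    [0,0,0,0,0,0],
    [0,0,0,0,0,0],
    [0,0,0,0,0,0],
    [0,0,0,0,0,0],
  ],
  jaw=0.1,
)

```text
t: 11.42
position: [0.5115, -0.3389, 0.0356]
orientation: [179.8, -70.5, -29.7]
force: [0.0, 0.2, -0.1]
finger_gap: 0.0398
```

>>> carry_out(
  increments=[
    [-8,5,3,0,0,0],
    [-24,14,10,0,0,0],
    [-41,24,17,0,0,0],
    [-49,28,30,0,0,0],
    [-49,28,70,0,0,0],
    [-49,28,110,0,0,0],
    [-49,28,150,0,0,0],
    [-49,28,170,0,0,0],
    [-49,28,170,0,0,0],
  ],
)

```text
t: 12.55
position: [0.4623, -0.3107, 0.2069]
orientation: [179.5, -70.7, -29.5]
force: [1.2, -1.0, 0.1]
finger_gap: 0.0394
```

```bash
python3 -c "
from tgt import *
go(-30,None,(.5,-.333,.039))
c=cam('scene'); crop(c,100,280,260,400,5,'s9.png')
c=cam('top'); crop(c,350,200,510,320,5,'t9.png')"
```

```text
t 12.55 q [-57.8  12.4 130.6 136.7  39.9 -64.2] F [ 1.2 -1.   0.1] gap 0.03936212426463425
pos [ 0.4623 -0.3107  0.2069] tgt [ 0.5106 -0.3391  0.0346] delta mm [  48.3  -28.4 -172.3] rv [ 0.0065  0.0059 -0.0016] knob [-0.006  0.006  1.   ]
```

View pics/s9.png

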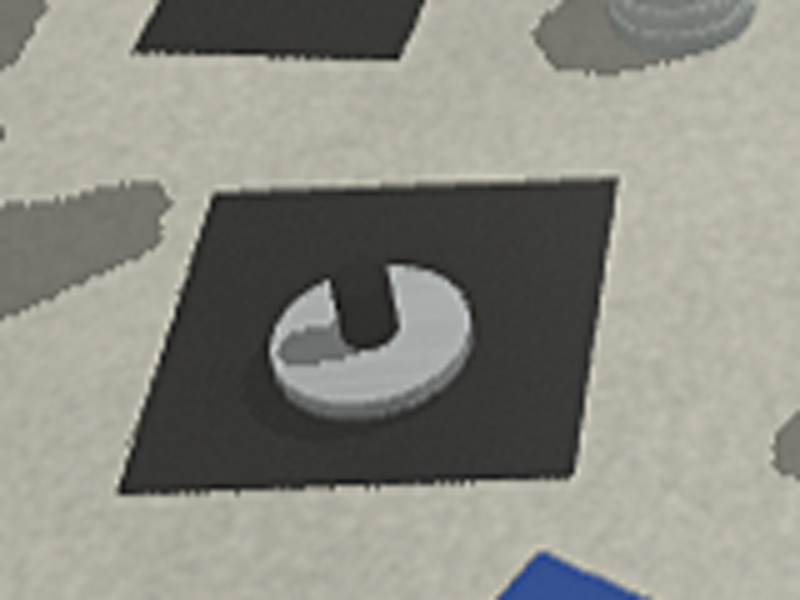

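View pics/t9.png

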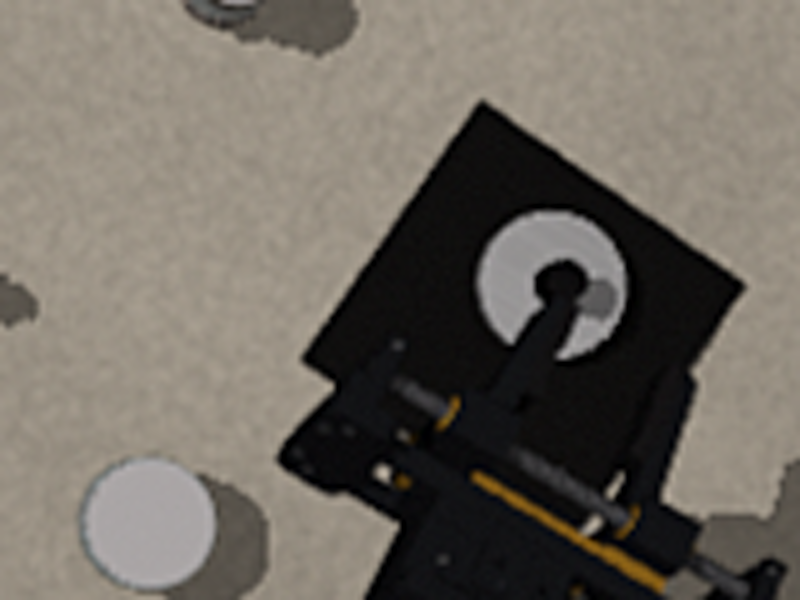

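The cover lies flat and knob up near the centre of the large mat. I'll measure the port with the wrist camera at the tool yaw I'll use for both the grasp and the placing, so that calibration errors cancel.

```bash
cat >> tgt.py <<'E'
def down(yawdeg,P):
    T,s=pose(); Rt=R.from_euler('xyz',[180,0,yawdeg],degrees=True).as_matrix(); P=np.array(P)
    print('t',s['t'],'q',s['q'].round(1),'F',s['force'].round(1),'gap',s['finger_gap'])
    print('pos',T[:3,3].round(4),'rpy',s['orientation'].round(2),'delta mm',((P-T[:3,3])*1e3).round(1),'rv',R.from_matrix(Rt@T[:3,:3].T).as_rotvec().round(4))
E
python3 -c "
from tgt import *
down(16,(.4367,.2831,.273))"
```

```text
t 12.65 q [-57.8  12.7 130.6 136.8  40.  -64.3] F [0.4 0.7 0.1] gap 0.03970074586154298
pos [ 0.4621 -0.3105  0.2047] rpy [179.86 -70.46 -29.8 ] delta mm [-25.4 593.6  68.3] rv [0.1534 1.2501 0.6954]
```

>>> carry_out(
  increments=[
    [-2,20,30,0.014,0.114,0.063],
    [-4,60,50,0.028,0.227,0.126],
    [-7,110,60,0.042,0.341,0.19],
    [-9,160,68,0.056,0.455,0.253],
    [-11,210,68,0.07,0.568,0.316],
    [-14,264,68,0.084,0.682,0.379],
    [-16,318,68,0.098,0.796,0.443],
    [-18,372,68,0.112,0.909,0.506],
    [-20,428,68,0.126,1.023,0.569],
    [-23,484,68,0.14,1.137,0.632],
    [-25,540,68,0.1534,1.25,0.6954],
    [-25,594,68,0.1534,1.25,0.6954],
  ],
)

```text
t: 14.15
position: [0.4404, 0.2013, 0.2693]
orientation: [-179.9, 0.5, 16.1]
force: [1.3, -0.4, -0.4]
finger_gap: 0.0394
```

```bash
python3 -c "
from tgt import *
down(16,(.4367,.2831,.273))"
```

```text
t 14.15 q [10.6 11.7 89.2  0.1 79.5 84.5] F [ 1.3 -0.4 -0.4] gap 0.039423480754972026
pos [0.4404 0.2013 0.2693] rpy [-179.9     0.47   16.14] delta mm [-3.7 81.8  3.7] rv [ 0.0005 -0.0084 -0.0024]
```

>>> carry_out(
  increments=[
    [-2,40,2,0,-0.0084,-0.0024],
    [-4,78,4,0,-0.0084,-0.0024],
    [-4,82,4,0,-0.0084,-0.0024],
    [-4,82,4,0,-0.0084,-0.0024],
    [-4,82,4,0,-0.0084,-0.0024],
  ],
)

```text
t: 14.78
position: [0.4365, 0.2823, 0.2728]
orientation: [180.0, 0.1, 15.9]
force: [-0.6, 0.6, 0.3]
finger_gap: 0.0398
```

```bash
python3 -c "
from tgt import *
down(16,(.4367,.2831,.273))
c=cam('wrist'); cv2.imwrite('pics/w10.png',c['bgr'])
g=cv2.cvtColor(c['bgr'],cv2.COLOR_BGR2GRAY)
print(g[150,200:440:6])"
```

```text
t 14.775 q [20.  16.  83.3 -0.  80.8 94.1] F [-0.6  0.6  0.3] gap 0.03981102504478398
pos [0.4365 0.2823 0.2728] rpy [1.7996e+02 9.0000e-02 1.5940e+01] delta mm [0.2 0.8 0.2] rv [ 0.0011 -0.0014  0.0011]
[219 211 213 210 213 212 216  75  69  47  53  85 111 199 210 209 131  95
  96  99  98  98 156 168 209 209 210 125 162 166 110 154 165 151  70  47
  70 157 203 213]
```

View pics/w10.png

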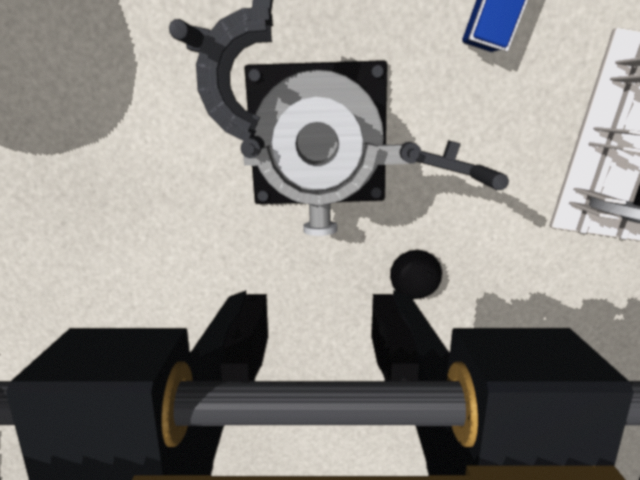

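```bash
python3 -c "
from tgt import *
c=cam('wrist'); np.savez('port_view.npz',T=c['T'],bgr=c['bgr'])
g=cv2.cvtColor(c['bgr'],cv2.COLOR_BGR2GRAY)
m=(g<158).astype(np.uint8); 
m2=np.zeros_like(m); m2[112:175,285:350]=m[112:175,285:350]
n,l,st,ce=cv2.connectedComponentsWithStats(m2); i=l[143,317]; print(st[i],ce[i])
cn,_=cv2.findContours((l==i).astype(np.uint8),0,1); e=cv2.fitEllipse(cn[0]); print('bore',e)
print('port bore',ray(c,*e[0],.093), 'diam mm',e[1][0]/425*.3268, )
# flange outer: bright
b=((g>185)).astype(np.uint8); b[:,:260]=0; b[:,372:]=0;b[:95]=0;b[195:]=0
n,l,st,ce=cv2.connectedComponentsWithStats(b); k=max(range(1,n),key=lambda i:st[i,4]); print(st[k],ce[k])
crop(c,160,0,520,220,2,'w10c.png')
f=lambda u,v,z: ray(c,u,v,z).round(4)
print('jawpiv',f(251,146,.107),'jawpost top',f(178,29,.143),'latpiv',f(410,151,.1),'latpost',f(500,181,.143))
print('base',[f(u,v,.006) for u,v in ((246,66),(386,61),(384,199),(254,204))])
"
```

```text
[ 295  122   44   45 1532] [316.65861619 143.8883812 ]
bore ((316.661865234375, 143.8869171142578), (42.96665573120117, 43.60261154174805), 11.700145721435547)
port bore [0.48220172 0.29701715 0.093     ] diam mm 0.03303883080695657
[ 273   97   89   91 4664] [317.53666381 141.55253002]
jawpiv [0.469  0.3425 0.107 ] jawpost top [0.5283 0.3951 0.143 ] latpiv [0.4968 0.2292 0.1   ] latpost [0.4966 0.1759 0.143 ]
base [array([0.5235, 0.3757, 0.006 ]), array([0.5623, 0.2551, 0.006 ]), array([0.4412, 0.2163, 0.006 ]), array([0.4009, 0.3392, 0.006 ])]
```

View pics/w10c.png

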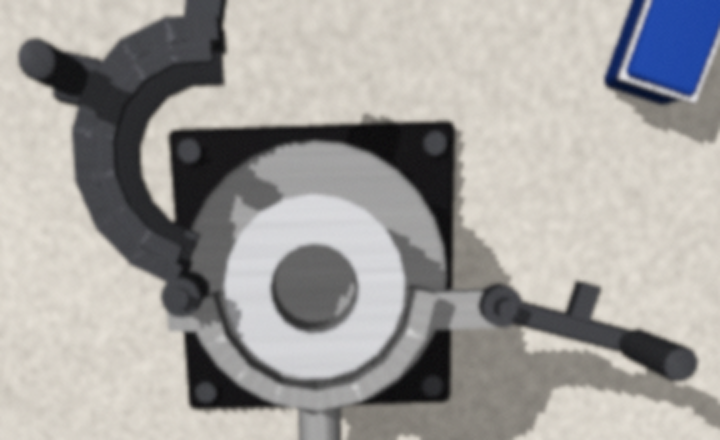

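>>> carry_out(
  increments=[
    [0,-40,0,0,0,0],
    [0,-98,0,0,0,0],
    [0,-156,0,0,0,0],
    [0,-214,0,0,0,0],
    [5,-272,0,0,0,0],
    [5,-330,0,0,0,0],
    [10,-388,0,0,0,0],
    [10,-446,0,0,0,0],
    [18,-504,0,0,0,0],
    [18,-562,-20,0,0,0],
    [18,-615,-40,0,0,0],
    [18,-630,-50,0,0,0],
  ],
)

```text
t: 16.38
position: [0.4532, -0.35, 0.2216]
orientation: [-179.9, 0.1, 15.7]
force: [-0.1, -0.1, -0.7]
finger_gap: 0.0396
```

>>> carry_out(
  increments=[
    [0,0,0,0,0,0],
    [0,0,0,0,0,0],
  ],
)

```text
t: 16.62
position: [0.4534, -0.3491, 0.2224]
orientation: [-180.0, 0.1, 15.8]
force: [0.0, -0.4, 0.2]
finger_gap: 0.04
```

```bash
python3 -c "
from tgt import *
down(16,(.4542,-.3474,.223))
c=cam('wrist'); cv2.imwrite('pics/w11.png',c['bgr'])
print('expected knob',proj(c,(.5,-.333,.043)))"
```

```text
t 16.625 q [-49.3  24.6  78.8  -0.   76.7  24.9] F [ 0.  -0.4  0.2] gap 0.03997130153266145
pos [ 0.4534 -0.3491  0.2224] rpy [-1.7997e+02  6.0000e-02  1.5780e+01] delta mm [0.8 1.7 0.6] rv [-0.0002 -0.0012  0.0038]
expected knob [315.11287162 142.28614105]
```

View pics/w11.png

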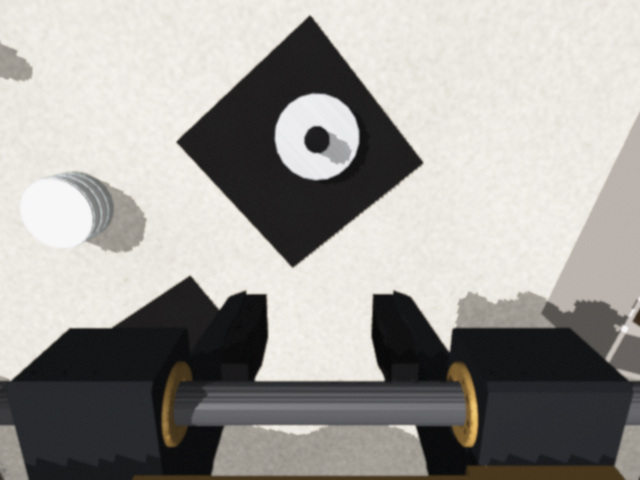

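```bash
python3 -c "
from tgt import *
c=cam('wrist')
g=cv2.cvtColor(c['bgr'],cv2.COLOR_BGR2GRAY)
m=(g>110).astype(np.uint8); m[:85]=0;m[190:]=0;m[:,:262]=0;m[:,368:]=0
n,l,st,ce=cv2.connectedComponentsWithStats(m); k=max(range(1,n),key=lambda i:st[i,4]); print(st[k])
cn,_=cv2.findContours((l==k).astype(np.uint8),0,1); e=cv2.fitEllipse(max(cn,key=len)); print(e, ray(c,*e[0],.017))
d=(g<90).astype(np.uint8); d[:120]=0;d[160:]=0;d[:,:297]=0;d[:,340:]=0
n,l,st,ce=cv2.connectedComponentsWithStats(d);
for k in range(1,n): print('knob',st[k],ce[k],ray(c,*ce[k],.043))
crop(c,250,70,390,200,5,'w11c.png')
"
```

```text
[ 275   94   84   87 5244]
((316.5155334472656, 136.54598999023438), (83.74779510498047, 85.91796875), 176.84596252441406) [ 0.50261921 -0.33318204  0.017     ]
knob [305 127  24  26 501] [316.73852295 139.76447106] [ 0.50228909 -0.33359737  0.043     ]
```

View pics/w11c.png

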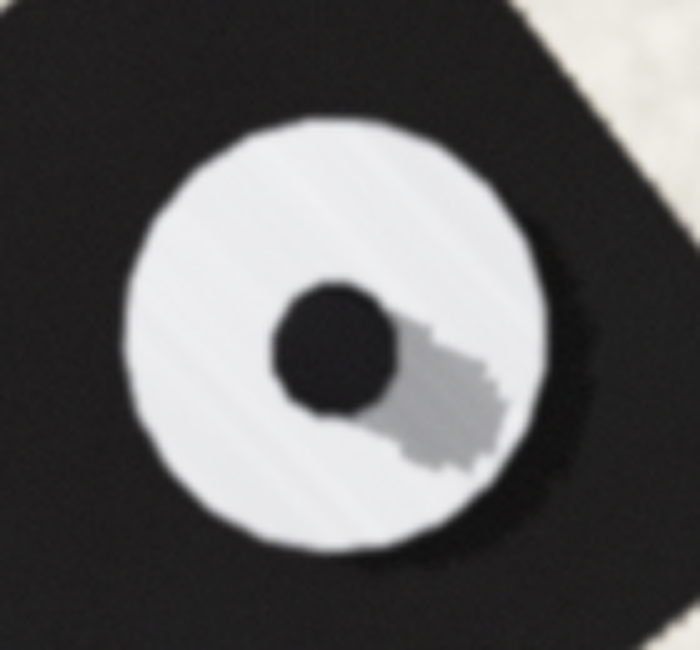

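>>> carry_out(
  increments=[
    [25,8,-20,0,0,0.004],
    [49,16,-60,0,0,0.004],
    [49,16,-105,0,0,0.004],
    [49,16,-145,0,0,0.004],
    [49,16,-175,0,0,0.004],
    [49,16,-192,0,0,0.004],
    [49,16,-200,0,0,0.004],
    [49,16,-200,0,0,0.004],
    [49,16,-200,0,0,0.004],
  ],
)

```text
t: 17.85
position: [0.5031, -0.3334, 0.0237]
orientation: [179.9, -0.0, 16.0]
force: [-0.9, -0.4, 0.4]
finger_gap: 0.0397
```

```bash
python3 -c "
from tgt import *
down(16,(.5023,-.3335,.021))
c=cam('wrist'); cv2.imwrite('pics/w12.png',c['bgr'])"
```

```text
t 17.85 q [-44.6  41.2  83.9  -0.1  54.9  29.4] F [-0.9 -0.4  0.4] gap 0.039744664565020536
pos [ 0.5031 -0.3334  0.0237] rpy [179.9   -0.    16.04] delta mm [-0.8 -0.1 -2.7] rv [ 0.0016  0.0005 -0.0008]
```

View pics/w12.png

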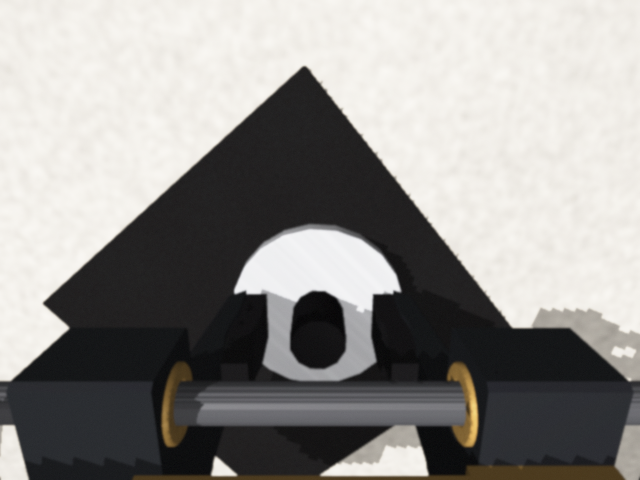

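>>> carry_out(
  increments=[
    [-1,0,-2,0,0,0],
    [-1,0,-2,0,0,0],
    [-1,0,-2,0,0,0],
    [-1,0,-2,0,0,0],
    [-1,0,-2,0,0,0],
  ],
  jaw=1,
  squeeze=40,
)

```text
t: 18.52
position: [0.5021, -0.3334, 0.0218]
orientation: [179.9, 0.0, 16.0]
force: [-1.3, -0.4, 1.5]
finger_gap: 0.019
```

```bash
python3 -c "
from tgt import *
down(16,(.5023,-.3335,.021))
c=cam('wrist'); crop(c,220,200,420,390,4,'w13.png')"
```

```text
t 18.525 q [-44.7  41.2  84.1  -0.1  54.6  29.3] F [-1.3 -0.4  1.5] gap 0.01901237302843325
pos [ 0.5021 -0.3334  0.0218] rpy [179.9    0.    16.05] delta mm [ 0.2 -0.1 -0.8] rv [ 0.0017  0.0004 -0.0008]
```

View pics/w13.png

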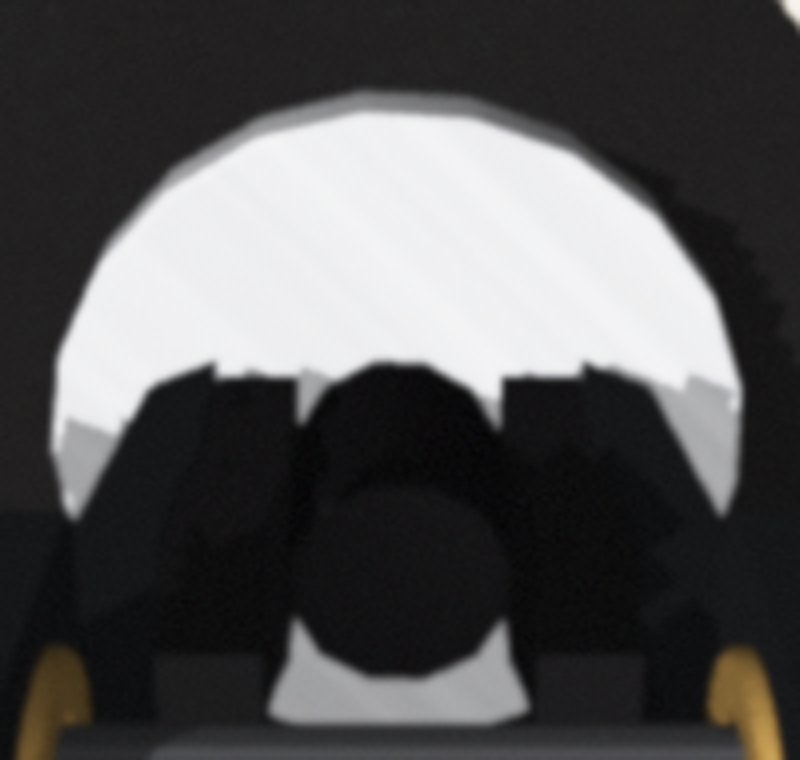

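```bash
python3 -c "
from tgt import *
T,s=pose(); c=cam('wrist')
p=ray(c,319.5,227.7,.017); q=T[:3,:3].T@(p-T[:3,3]); print(p,q, 'cover centre x rel TCP', q[0]-.034)
print(proj(c,T[:3,3]))
"
```

```text
[ 0.53420183 -0.32448939  0.017     ] [0.03337966 0.00029958 0.00474271] cover centre x rel TCP -0.0006203401332013497
[318.71479449 314.68490498]
```

>>> carry_out(
  increments=[
    [0,0,15,0,0,0],
    [0,0,50,0,0,0],
    [0,0,95,0,0,0],
    [0,0,145,0,0,0],
    [0,0,180,0,0,0],
    [0,40,200,0,0,0],
    [0,90,200,0,0,0],
    [0,145,200,0,0,0],
    [0,200,200,0,0,0],
    [0,255,200,0,0,0],
    [-5,310,200,0,0,0],
    [-5,365,200,0,0,0],
  ],
)

```text
t: 20.12
position: [0.4966, 0.0333, 0.2228]
orientation: [179.9, -0.1, 16.0]
force: [0.3, -0.2, 0.2]
finger_gap: 0.0189
```

```bash
python3 -c "
from tgt import *
down(16,(.4823,.2967,.20))"
```

```text
t 20.125 q [-9.6 15.2 91.9 -0.1 72.8 64.4] F [ 0.3 -0.2  0.2] gap 0.018887266482205955
pos [0.4966 0.0333 0.2228] rpy [ 1.7988e+02 -6.0000e-02  1.6030e+01] delta mm [-14.3 263.4 -22.8] rv [ 0.0018  0.0016 -0.0006]
```

>>> carry_out(
  increments=[
    [-3,50,0,0,0,0],
    [-6,105,0,0,0,0],
    [-9,160,0,0,0,0],
    [-12,210,0,0,0,0],
    [-14,245,-10,0,0,0],
    [-14.5,263.5,-40,0.0018,0.0016,0],
    [-14.5,263.5,-72,0.0018,0.0016,0],
    [-14.5,263.5,-88,0.0018,0.0016,0],
    [-14.5,263.5,-90,0.0018,0.0016,0],
    [-14.5,263.5,-90,0.0018,0.0016,0],
  ],
)

```text
t: 21.38
position: [0.4826, 0.2968, 0.134]
orientation: [-180.0, -0.1, 16.0]
force: [-0.6, -0.2, 0.1]
finger_gap: 0.0186
```

```bash
python3 -c "
from tgt import *
down(16,(.4821,.2968,.1058))
c=cam('wrist'); cv2.imwrite('pics/w14.png',c['bgr'])
c=cam('scene'); crop(c,370,130,500,250,5,'s14.png')"
```

```text
t 21.375 q [19.7 28.7 86.4  0.  64.7 93.7] F [-0.6 -0.2  0.1] gap 0.018598930979740576
pos [0.4826 0.2968 0.134 ] rpy [-1.7999e+02 -1.1000e-01  1.6010e+01] delta mm [ -0.5  -0.  -28.2] rv [-0.0007  0.0018 -0.0002]
```

View pics/w14.png

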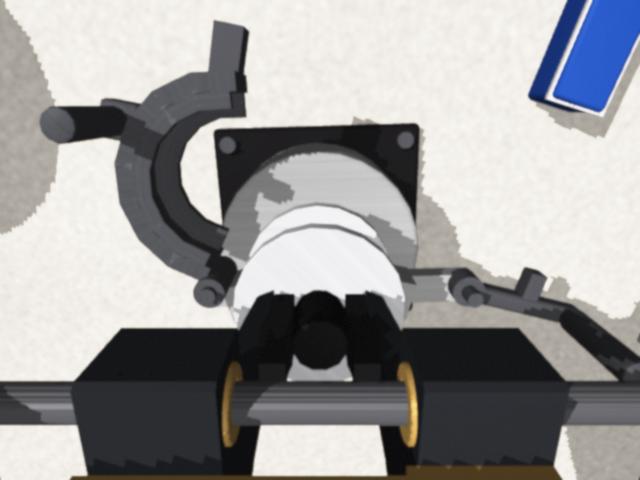

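View pics/s14.png

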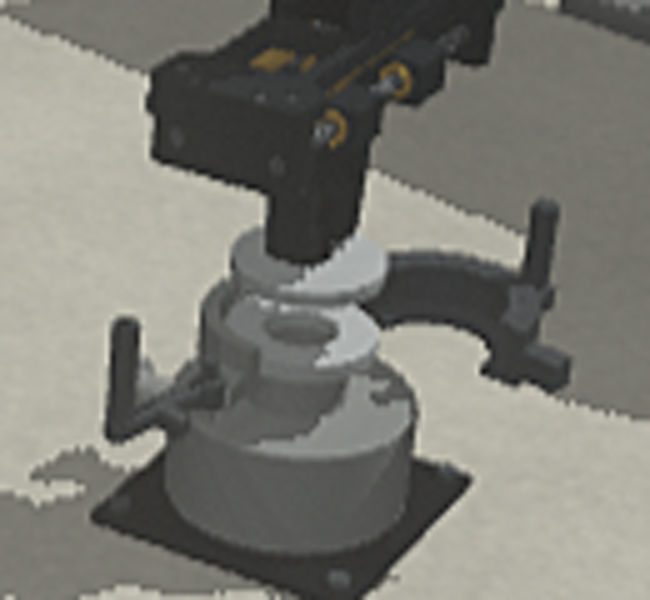

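```bash
python3 -c "
from tgt import *
T,s=pose(); c=cam('wrist'); crop(c,220,190,420,340,4,'w14c.png')
print('flange front',ray(c,317.5,204.5,.093),'disc front top',ray(c,319.5,226,.1292), s['position'])
a=T[:3,0]; print(ray(c,317.5,204.5,.093)-.034*a, ray(c,319.5,226,.1292)-.034*a)"
```

```text
flange front [0.51494251 0.30676115 0.093     ] disc front top [0.51536799 0.30598345 0.1292    ] [0.48258965 0.29688146 0.13397907]
[0.48226282 0.29737855 0.09293163] [0.4826883  0.29660085 0.12913163]
```

View pics/w14c.png

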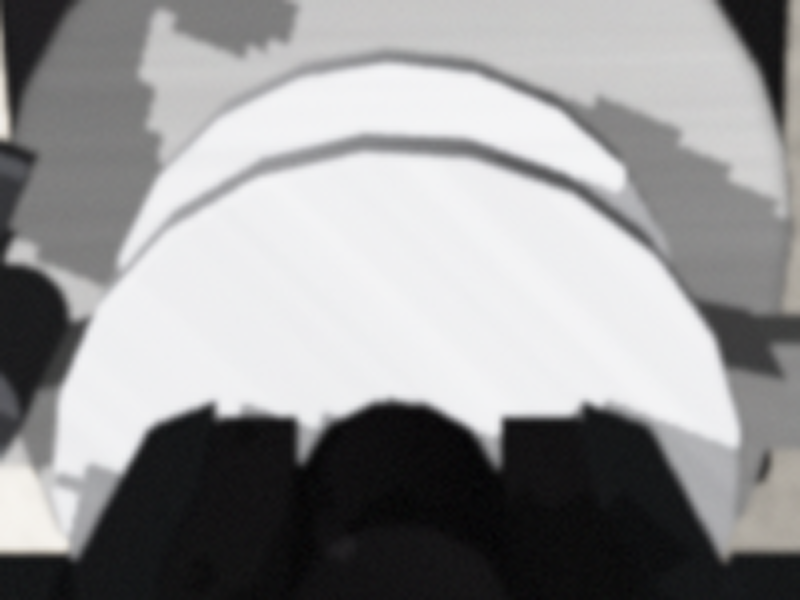

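Cover and port agree to within about 1 mm. I'll lower it gently.

>>> carry_out(
  increments=[
    [-0.5,0.2,-8,0,0.0018,0],
    [-0.5,0.2,-14,0,0.0018,0],
    [-0.5,0.2,-18,0,0.0018,0],
    [-0.5,0.2,-21,0,0.0018,0],
    [-0.5,0.2,-23,0,0.0018,0],
    [-0.5,0.2,-25,0,0.0018,0],
    [-0.5,0.2,-26.5,0,0.0018,0],
    [-0.5,0.2,-27,0,0.0018,0],
  ],
)

```text
t: 22.52
position: [0.482, 0.2971, 0.1068]
orientation: [-180.0, -0.0, 16.0]
force: [-0.4, 0.3, -0.5]
finger_gap: 0.019
```

>>> carry_out(
  increments=[
    [0,0,-0.5,0,0,0],
    [0,0,-1,0,0,0],
    [0,0,-1,0,0,0],
  ],
)

```text
t: 22.9
position: [0.4821, 0.2972, 0.1059]
orientation: [-180.0, -0.0, 16.0]
force: [-0.2, -0.7, 0.3]
finger_gap: 0.0189
```

```bash
python3 -c "
from tgt import *
down(16,(.4821,.2968,.1058))
c=cam('scene'); crop(c,370,130,500,250,5,'s15.png')"
```

```text
t 22.9 q [19.8 30.7 88.   0.  61.3 93.7] F [-0.2 -0.7  0.3] gap 0.018872787668713774
pos [0.4821 0.2972 0.1059] rpy [-1.7996e+02 -2.0000e-02  1.6020e+01] delta mm [ 0.  -0.4 -0.1] rv [-0.0008  0.0001 -0.0004]
```

View pics/s15.png

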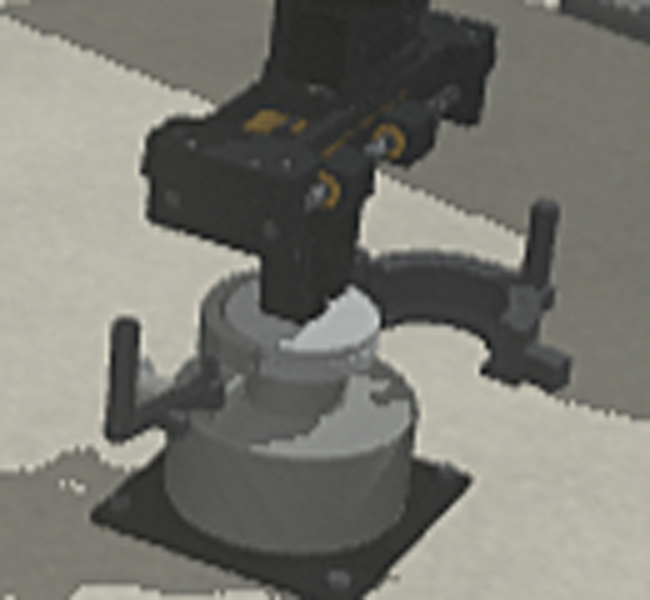

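No contact force yet. I'll go down in small steps until it touches, then release.

>>> carry_out(
  increments=[
    [0,0,-0.5,0,0,0],
    [0,0,-1,0,0,0],
    [0,0,-1,0,0,0],
  ],
)

```text
t: 23.32
position: [0.4821, 0.2973, 0.1057]
orientation: [-180.0, -0.0, 16.0]
force: [-3.6, -1.2, 6.2]
finger_gap: 0.0186
```

>>> carry_out(
  increments=[
    [0,0,-0.5,0,0,0],
    [0,0,-0.5,0,0,0],
  ],
)

```text
t: 23.58
position: [0.4822, 0.2973, 0.1057]
orientation: [-180.0, -0.1, 16.0]
force: [-2.9, -0.8, 6.6]
finger_gap: 0.0188
```

>>> carry_out(
  increments=[
    [0,0,0,0,0,0],
    [0,0,0,0,0,0],
    [0,0,0,0,0,0],
    [0,0,0,0,0,0],
  ],
  jaw=0.2,
)

```text
t: 24.08
position: [0.4821, 0.2972, 0.1056]
orientation: [-180.0, -0.1, 16.0]
force: [-0.8, 1.4, -0.7]
finger_gap: 0.0349
```

>>> carry_out(
  increments=[
    [0,0,10,0,0,0],
    [0,0,35,0,0,0],
    [0,0,70,0,0,0],
    [-30,-8,110,0,0,0],
    [-46,-14,145,0,0,0],
    [-46,-14,167,0,0,0],
    [-46,-14,167,0,0,0],
  ],
)

```text
t: 24.95
position: [0.4365, 0.2834, 0.2744]
orientation: [-180.0, -0.3, 16.0]
force: [-0.6, -0.2, 0.1]
finger_gap: 0.0349
```

```bash
python3 -c "
from tgt import *
down(16,(.4821,.2968,.1058))
c=cam('wrist'); crop(c,160,0,520,220,2,'w16.png')
g=cv2.cvtColor(c['bgr'],cv2.COLOR_BGR2GRAY); np.save('w16.npy',g)
c=cam('scene'); crop(c,370,130,500,250,5,'s16.png')"
```

```text
t 24.95 q [20.1 15.8 83.3  0.  80.6 94. ] F [-0.6 -0.2  0.1] gap 0.034860520962870976
pos [0.4365 0.2834 0.2744] rpy [-179.95   -0.29   16.04] delta mm [  45.6   13.4 -168.6] rv [-0.0022  0.0046 -0.0007]
```

View pics/w16.png

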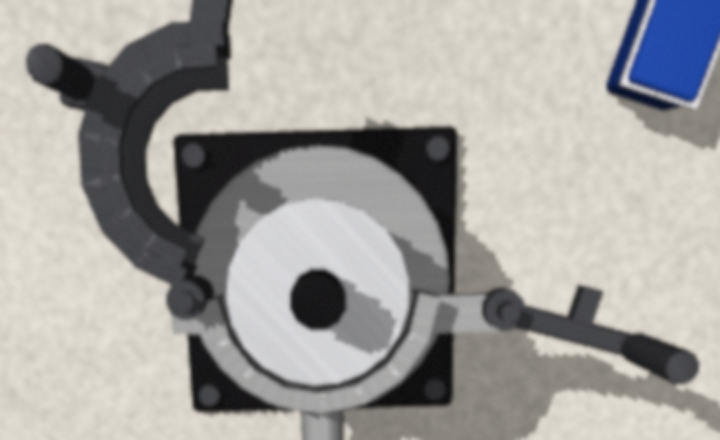

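View pics/s16.png

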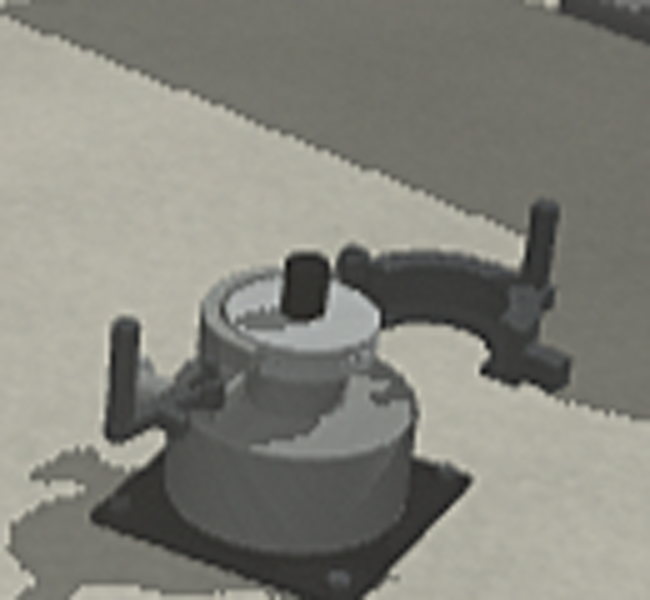

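The cover is seated, flush with the half-ring top. The jaw needs about 1.36 rad to close: its post angle about the pivot has to go from 41° to -37°. I'll move above the jaw post.

>>> carry_out(
  increments=[
    [30,37,0,0,0,0.12],
    [60,74,0,0,0,0.24],
    [91,111,-20,0,0.002,0.36],
    [91,111,-60,0,0.0046,0.436],
    [91,111,-95,0,0.0046,0.436],
    [91,111,-100,0,0.0046,0.436],
    [91,111,-100,0,0.0046,0.436],
  ],
  jaw=0.25,
)

```text
t: 25.92
position: [0.5272, 0.3942, 0.1724]
orientation: [-179.8, 0.2, 41.0]
force: [-0.7, 0.6, 0.2]
finger_gap: 0.0331
```

```bash
python3 -c "
from tgt import *
down(41,(.5283,.3951,.114))
c=cam('wrist'); cv2.imwrite('pics/w17.png',c['bgr'])
print(proj(c,(.5283,.3951,.143)))"
```

```text
t 25.925 q [26.6 38.  64.9  0.1 77.3 75.5] F [-0.7  0.6  0.2] gap 0.033071576131768164
pos [0.5272 0.3942 0.1724] rpy [-179.85    0.19   41.  ] delta mm [  1.1   0.9 -58.4] rv [ 0.0002 -0.0043 -0.0001]
[318.86134988 280.21573718]
```

View pics/w17.png

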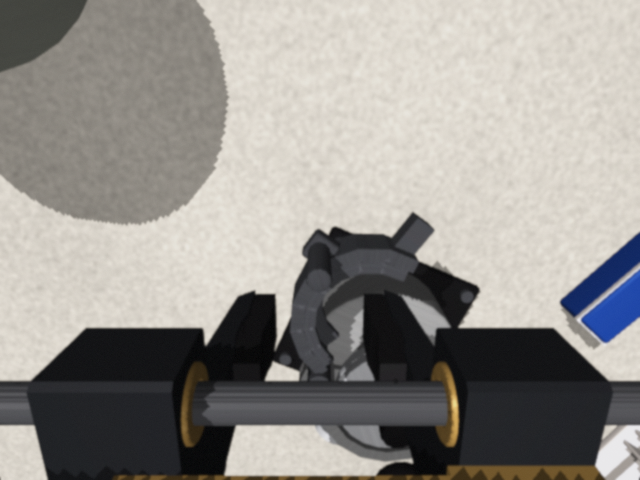

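>>> carry_out(
  increments=[
    [1,1,-25,0,-0.0043,0],
    [1,1,-45,0,-0.0043,0],
    [1,1,-56,0,-0.0043,0],
    [1,1,-57,0,-0.0043,0],
    [1,1,-57,0,-0.0043,0],
  ],
)

```text
t: 26.6
position: [0.5289, 0.3956, 0.1174]
orientation: [179.9, -0.2, 41.0]
force: [0.1, 0.6, 0.1]
finger_gap: 0.0331
```

>>> carry_out(
  increments=[
    [0,0,0,0,0,0],
    [0,0,0,0,0,0],
  ],
  jaw=0.5,
)

```text
t: 26.85
position: [0.5291, 0.3957, 0.118]
orientation: [179.9, -0.2, 41.0]
force: [-0.7, 0.5, -0.1]
finger_gap: 0.0219
```

```bash
python3 -c "
from tgt import *
down(41,(.5283,.3951,.115))
c=cam('scene'); crop(c,370,110,500,250,5,'s18.png')
J=np.array([.468,.3424]); T,s=pose()
for a in (41,34,27,20,13,6,-1,-8,-15,-22,-29,-36,-37,-40):
    p=J+.080*np.array([np.cos(np.radians(a)),np.sin(np.radians(a))]); print(a,((p-T[:2,3])*1e3).round(1),round(np.radians(a-41),3))"
```

```text
t 26.85 q [26.7 40.8 68.4 -0.  70.5 75.7] F [-0.7  0.5 -0.1] gap 0.02194596357581292
pos [0.5291 0.3957 0.118 ] rpy [179.93  -0.23  41.01] delta mm [-0.8 -0.6 -3. ] rv [-0.0017  0.0038 -0.0001]
41 [-0.6 -0.7] 0.0
34 [ 5.3 -8.5] -0.122
27 [ 10.3 -16.9] -0.244
20 [ 14.2 -25.9] -0.367
13 [ 17.  -35.2] -0.489
6 [ 18.6 -44.9] -0.611
-1 [ 19.  -54.6] -0.733
-8 [ 18.2 -64.4] -0.855
-15 [ 16.3 -73.9] -0.977
-22 [ 13.2 -83.2] -1.1
-29 [  9. -92.] -1.222
-36 [   3.7 -100.3] -1.344
-37 [   2.9 -101.4] -1.361
-40 [   0.3 -104.7] -1.414
```

View pics/s18.png

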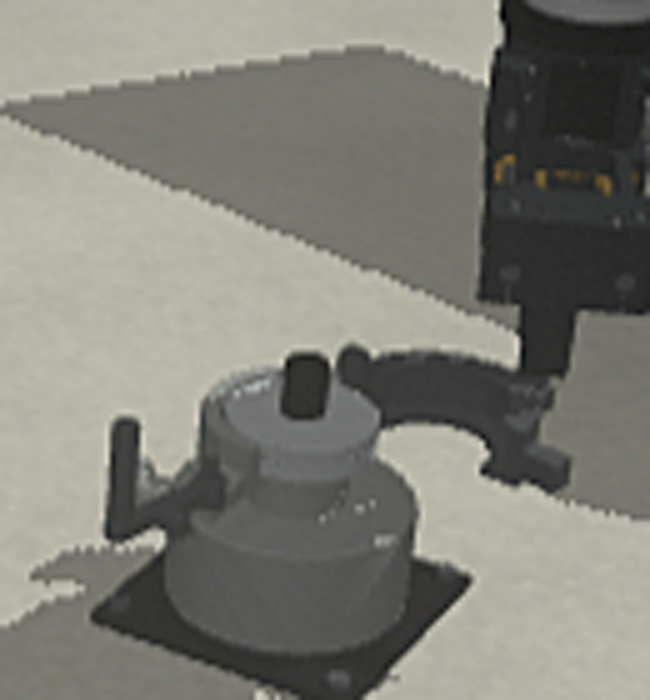

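>>> carry_out(
  increments=[
    [2.5,-4.5,0,0,0,-0.06],
    [5.3,-8.5,0,0,0,-0.122],
    [8,-12.7,0,0,0,-0.183],
    [10.3,-17,0,0,0,-0.244],
    [12.3,-21.4,0,0,0,-0.306],
    [14.2,-26,0,0,0,-0.367],
    [15.7,-30.5,0,0,0,-0.428],
    [17,-35.2,0,0,0,-0.489],
    [18,-40,0,0,0,-0.55],
    [18.6,-45,0,0,0,-0.611],
    [19,-50,0,0,0,-0.672],
    [19,-54.6,0,0,0,-0.733],
  ],
)

```text
t: 28.4
position: [0.5479, 0.341, 0.1179]
orientation: [180.0, -0.2, -1.1]
force: [-1.1, 0.7, -0.8]
finger_gap: 0.0222
```

```bash
python3 -c "
from tgt import *
down(41,(.5283,.3951,.115))
c=cam('scene'); crop(c,370,110,500,250,5,'s19.png')
J=np.array([.468,.3424]); T,s=pose(); y0=s['orientation'][2]
for a in (-4.5,-8,-11.5,-15,-18.5,-22,-25.5,-29,-32.5,-36,-39,-40,-42):
    p=J+.080*np.array([np.cos(np.radians(a)),np.sin(np.radians(a))]); print(a,((p-T[:2,3])*1e3).round(1),round(np.radians(a-y0),3))"
```

```text
t 28.4 q [ 2.160e+01  3.900e+01  7.170e+01 -1.000e-01  6.920e+01  1.127e+02] F [-1.1  0.7 -0.8] gap 0.022232737405214476
pos [0.5479 0.341  0.1179] rpy [179.95  -0.2   -1.11] delta mm [-19.6  54.1  -2.9] rv [-4.000e-04  3.600e-03  7.349e-01]
-4.5 [-0.2 -4.4] -0.057
-8 [-0.7 -9.3] -0.118
-11.5 [ -1.6 -14.1] -0.179
-15 [ -2.7 -18.9] -0.24
-18.5 [ -4.1 -23.5] -0.301
-22 [ -5.8 -28.1] -0.362
-25.5 [ -7.8 -32.6] -0.423
-29 [-10.  -36.9] -0.484
-32.5 [-12.5 -41.1] -0.545
-36 [-15.2 -45.2] -0.606
-39 [-17.8 -48.5] -0.659
-40 [-18.7 -49.6] -0.676
-42 [-20.5 -51.7] -0.711
```

View pics/s19.png

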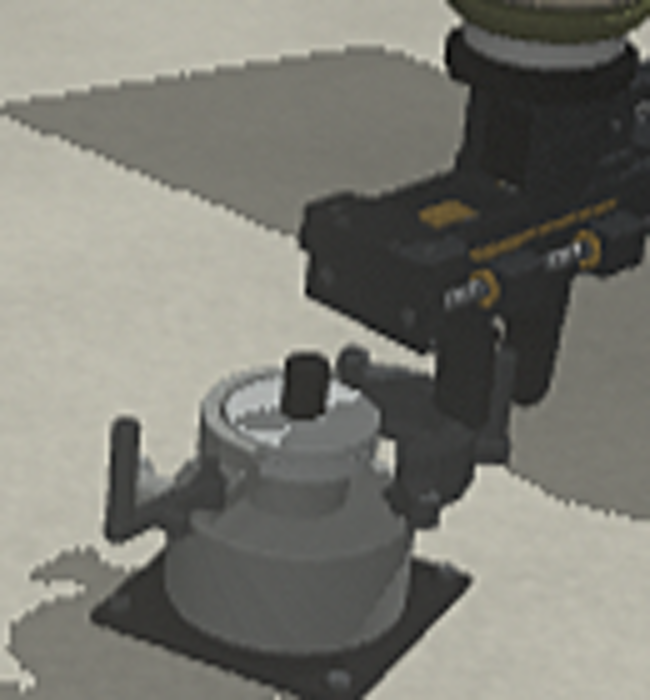

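>>> carry_out(
  increments=[
    [-0.2,-4.4,0,0,0,-0.057],
    [-0.7,-9.3,0,0,0,-0.118],
    [-1.6,-14,0,0,0,-0.179],
    [-2.7,-19,0,0,0,-0.24],
    [-4,-23.5,0,0,0,-0.3],
    [-5.8,-28,0,0,0,-0.362],
    [-7.8,-32.6,0,0,0,-0.423],
    [-10,-37,0,0,0,-0.484],
    [-12.5,-41,0,0,0,-0.545],
    [-14,-43.2,0,0,0,-0.575],
    [-15.2,-45.2,0,0,0,-0.606],
    [-15.2,-45.2,0,0,0,-0.606],
  ],
)

```text
t: 29.95
position: [0.5328, 0.2953, 0.118]
orientation: [179.9, -0.2, -36.0]
force: [-0.4, 0.3, -0.2]
finger_gap: 0.022
```

>>> carry_out(
  increments=[
    [-1.5,-1.8,0,0,0,-0.03],
    [-3,-3.5,0,0,0,-0.05],
    [-3,-3.5,0,0,0,-0.05],
  ],
)

```text
t: 30.32
position: [0.5297, 0.2917, 0.118]
orientation: [179.9, -0.2, -38.8]
force: [0.4, -0.3, 0.1]
finger_gap: 0.0222
```

```bash
python3 -c "
from tgt import *
down(-40,(.5293,.2910,.115))
T,s=pose(); print(s['finger_gap'],np.degrees(np.arctan2(T[1,3]-.3424,T[0,3]-.468)))
c=cam('scene'); crop(c,370,110,500,250,5,'s20.png')
c=cam('top'); crop(c,110,200,250,305,5,'t20.png')"
```

```text
t 30.325 q [ 17.8  34.2  80.   -0.2  65.8 146.8] F [ 0.4 -0.3  0.1] gap 0.022216164593358474
pos [0.5297 0.2917 0.118 ] rpy [179.92  -0.2  -38.85] delta mm [-0.4 -0.7 -3. ] rv [ 0.0033  0.0018 -0.0201]
0.022216164593358474 -39.4520252109167
```

View pics/s20.png

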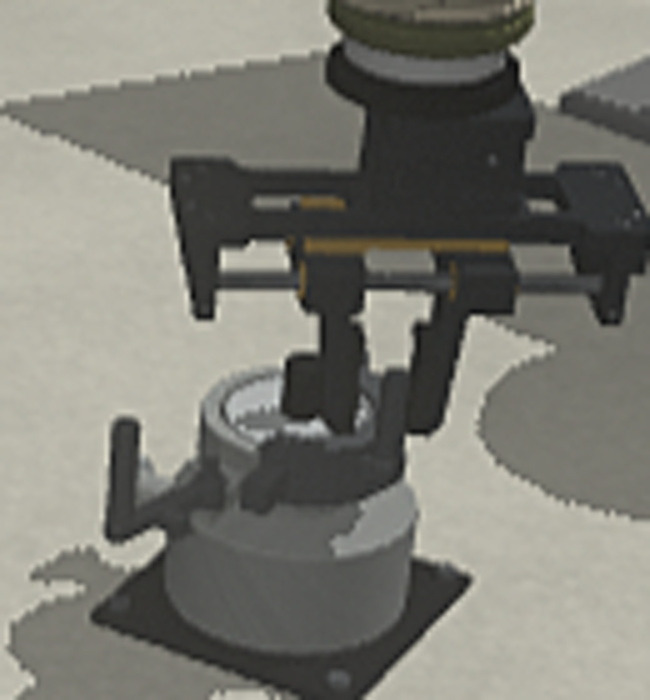

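>>> carry_out(
  increments=[
    [-0.6,-0.8,0,0,0,0],
    [-1.2,-1.6,0,0,0,0],
    [-1.8,-2.4,0,0,0,0],
    [-1.8,-2.4,0,0,0,0],
  ],
)

```text
t: 30.92
position: [0.5288, 0.2905, 0.1181]
orientation: [-179.8, -0.2, -38.8]
force: [7.0, 8.1, -4.9]
finger_gap: 0.0226
```

>>> carry_out(
  increments=[
    [-0.6,-0.8,0,0,0,0],
    [-1.2,-1.6,0,0,0,0],
    [-1.2,-1.6,0,0,0,0],
  ],
)

```text
t: 31.3
position: [0.5287, 0.2904, 0.118]
orientation: [-179.5, -0.3, -38.8]
force: [9.1, 10.5, -6.9]
finger_gap: 0.0222
```

The force rose to about 14 N with no further motion, so the jaw is at its stop. I'll back off, lift and check.

>>> carry_out(
  increments=[
    [3,3.5,0,0,0,0],
    [3,3.5,0,0,0,0],
    [3,3.5,15,0,0,0],
    [3,3.5,50,0,0,0],
    [-10,0,90,0,0,0.1],
    [-50,0,120,0,0,0.25],
    [-90,0,150,0,0,0.4],
    [-90,0,155,0,0,0.55],
    [-90,0,155,0,0,0.7],
    [-90,0,155,0,0,0.85],
    [-90,0,155,0,0,0.95],
    [-90,0,155,0,0,0.957],
  ],
)

```text
t: 32.8
position: [0.4386, 0.2903, 0.274]
orientation: [-179.5, -0.3, 16.0]
force: [0.5, -0.2, 0.2]
finger_gap: 0.022
```

```bash
python3 -c "
from tgt import *
down(16,(.4365,.2823,.2728))
c=cam('wrist'); crop(c,160,20,520,240,2,'w21.png')
f=lambda u,v,z: ray(c,u,v,z).round(4)
print('expect shut post',proj(c,(.5322,.2947,.143)),'latch piv',proj(c,(.4958,.2276,.1)))"
```

```text
t 32.8 q [20.5 16.5 82.5  0.4 80.7 94.5] F [ 0.5 -0.2  0.2] gap 0.021987651481480325
pos [0.4386 0.2903 0.274 ] rpy [-179.53   -0.34   15.96] delta mm [-2.1 -8.  -1.2] rv [-0.0095  0.0034  0.0006]
expect shut post [355.45276354  81.13956149] latch piv [422.35328703 160.28974035]
```

View pics/w21.png

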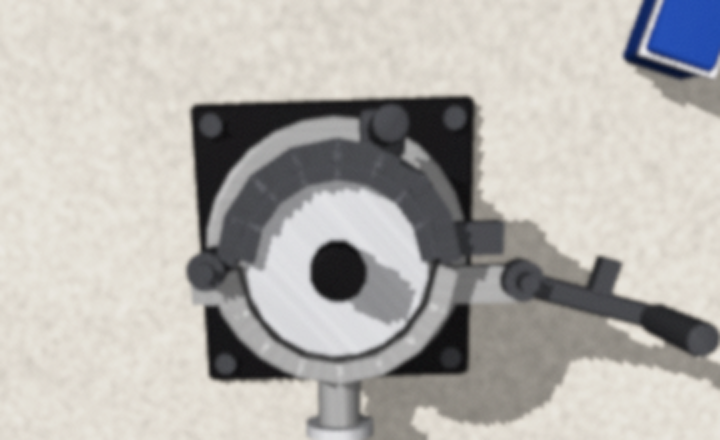

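```bash
python3 -c "
from tgt import *
c=cam('wrist'); p=ray(c,510.5,189,.143); print(p, np.degrees(np.arctan2(p[1]-.2276,p[0]-.4958)),np.hypot(p[1]-.2276,p[0]-.4958))
down(91,(.497,.176,.175))"
```

```text
[0.49631261 0.17647735 0.143     ] -89.42551462861795 0.051125215686286765
t 32.9 q [20.5 16.5 82.5  0.4 80.7 94.5] F [0.6 0.1 0.3] gap 0.021734321680061536
pos [0.4387 0.2903 0.2737] rpy [-179.53   -0.32   15.89] delta mm [  58.3 -114.3  -98.7] rv [-0.01   -0.0035  1.3109]
```

>>> carry_out(
  increments=[
    [10,-20,0,0,0,0.16],
    [20,-40,0,0,0,0.32],
    [30,-60,0,0,0,0.48],
    [40,-80,0,0,0,0.64],
    [50,-100,0,0,0,0.8],
    [58,-114,-20,-0.01,-0.0035,0.96],
    [58,-114,-50,-0.01,-0.0035,1.12],
    [58,-114,-80,-0.01,-0.0035,1.28],
    [58,-114,-97,-0.01,-0.0035,1.311],
    [58,-114,-97,-0.01,-0.0035,1.311],
    [58,-114,-97,-0.01,-0.0035,1.311],
  ],
  jaw=0.2,
)

```text
t: 34.28
position: [0.4971, 0.1764, 0.1777]
orientation: [179.9, -0.0, 90.9]
force: [-0.2, 0.0, 0.2]
finger_gap: 0.0351
```

```bash
python3 -c "
from tgt import *
down(91,(.4965,.176,.115))
c=cam('wrist'); cv2.imwrite('pics/w22.png',c['bgr'])
print(proj(c,(.4965,.176,.143)))"
```

```text
t 34.275 q [ 6.8 21.4 90.6 -0.  68.   5.9] F [-0.2  0.   0.2] gap 0.03510299429039813
pos [0.4971 0.1764 0.1777] rpy [ 1.7992e+02 -1.0000e-02  9.0930e+01] delta mm [ -0.6  -0.4 -62.7] rv [-0.0002  0.0014  0.0013]
[317.26230727 278.87922696]
```

View pics/w22.png

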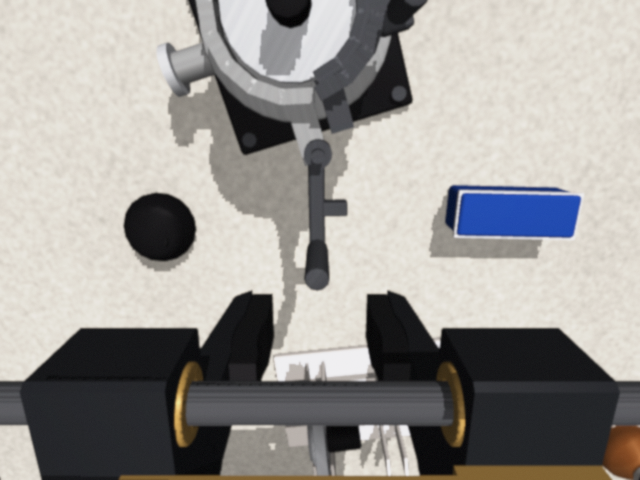

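>>> carry_out(
  increments=[
    [-0.5,0,-25,0,0.0014,0],
    [-0.5,0,-50,0,0.0014,0],
    [-0.5,0,-61,0,0.0014,0],
    [-0.5,0,-63,0,0.0014,0],
    [-0.5,0,-63,0,0.0014,0],
  ],
)

```text
t: 34.95
position: [0.4971, 0.1765, 0.1156]
orientation: [179.9, -0.0, 90.9]
force: [-0.7, -0.7, -0.1]
finger_gap: 0.0354
```

>>> carry_out(
  increments=[
    [0,0,0,0,0,0],
    [0,0,0,0,0,0],
  ],
  jaw=0.5,
)

```text
t: 35.2
position: [0.4973, 0.1765, 0.1161]
orientation: [179.8, -0.0, 90.9]
force: [0.3, 0.7, 0.4]
finger_gap: 0.0222
```

```bash
python3 -c "
from tgt import *
down(91,(.4965,.176,.115))
L=np.array([.4958,.2276]); T,s=pose(); y0=s['orientation'][2]
for a in list(np.arange(-82,17,7.))+[16.4,20,23]:
    p=L+.052*np.array([np.cos(np.radians(a)),np.sin(np.radians(a))]); print(a,((p-T[:2,3])*1e3).round(1),round(np.radians(a+180-y0),3))"
```

```text
t 35.2 q [ 6.8 25.6 94.5  0.  59.7  5.9] F [0.3 0.7 0.4] gap 0.022244692714343466
pos [0.4973 0.1765 0.1161] rpy [ 1.7984e+02 -2.0000e-02  9.0940e+01] delta mm [-0.8 -0.5 -1.1] rv [-0.0005  0.0027  0.0011]
-82.0 [ 5.7 -0.4] 0.123
-75.0 [11.9  0.9] 0.245
-68.0 [18.   2.9] 0.368
-61.0 [23.7  5.6] 0.49
-54.0 [29.1  9. ] 0.612
-47.0 [34.  13.1] 0.734
-40.0 [38.3 17.7] 0.856
-33.0 [42.1 22.8] 0.978
-26.0 [45.2 28.3] 1.101
-19.0 [47.7 34.2] 1.223
-12.0 [49.4 40.3] 1.345
-5.0 [50.3 46.6] 1.467
2.0 [50.5 52.9] 1.589
9.0 [49.8 59.2] 1.711
16.0 [48.5 65.4] 1.834
16.4 [48.4 65.8] 1.841
20 [47.4 68.9] 1.903
23 [46.4 71.4] 1.956
```

>>> carry_out(
  increments=[
    [5.7,-0.4,0,0,0,0.123],
    [12,1,0,0,0,0.245],
    [18,3,0,0,0,0.368],
    [23.7,5.6,0,0,0,0.49],
    [29,9,0,0,0,0.612],
    [34,13,0,0,0,0.734],
    [38.3,17.7,0,0,0,0.856],
    [42,22.8,0,0,0,0.978],
    [45.2,28.3,0,0,0,1.1],
    [47.7,34.2,0,0,0,1.223],
    [49.4,40.3,0,0,0,1.345],
    [49.4,40.3,0,0,0,1.345],
  ],
)

```text
t: 36.7
position: [0.5468, 0.217, 0.1162]
orientation: [179.8, -0.0, 168.0]
force: [0.0, -0.4, -0.3]
finger_gap: 0.0221
```

```bash
python3 -c "
from tgt import *
down(180,(.4965,.176,.115))
L=np.array([.4958,.2276]); T,s=pose(); y0=s['orientation'][2]%360
c=cam('scene'); crop(c,370,110,500,250,5,'s23.png')
for a in (-8.5,-5,-1.5,2,5.5,9,12.5,16,19.5,23):
    p=L+.052*np.array([np.cos(np.radians(a)),np.sin(np.radians(a))]); print(a,((p-T[:2,3])*1e3).round(1),round(np.radians(a+180-y0),3))"
```

```text
t 36.7 q [ 10.2  32.4  83.3   0.2  64.2 -67.9] F [ 0.  -0.4 -0.3] gap 0.022060296657696706
pos [0.5468 0.217  0.1162] rpy [ 1.7984e+02 -1.0000e-02  1.6796e+02] delta mm [-50.3 -41.   -1.2] rv [-2.800e-03  1.000e-04  2.101e-01]
-8.5 [0.5 2.9] 0.062
-5 [0.8 6.1] 0.123
-1.5 [1.  9.2] 0.184
2 [ 1.  12.4] 0.245
5.5 [ 0.8 15.6] 0.306
9 [ 0.4 18.7] 0.367
12.5 [-0.2 21.9] 0.428
16 [-1.  24.9] 0.489
19.5 [-1.9 28. ] 0.55
23 [-3.1 30.9] 0.612
```

View pics/s23.png

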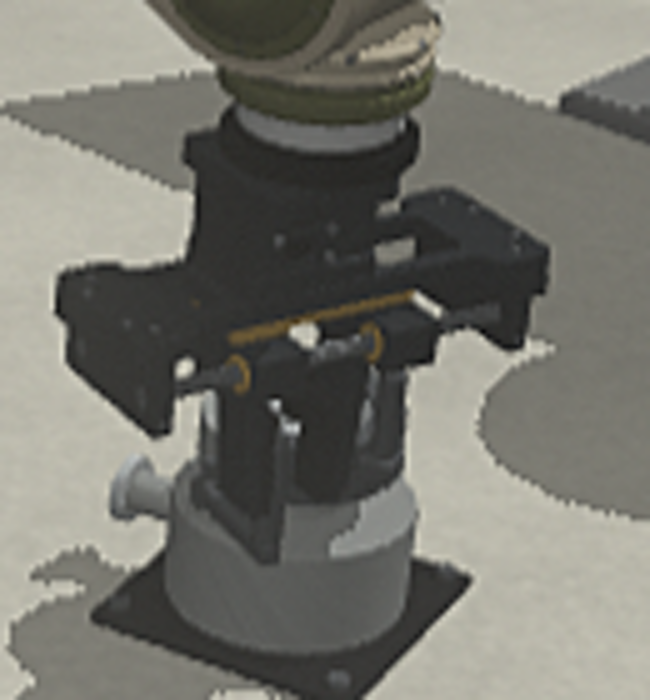

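>>> carry_out(
  increments=[
    [0.5,2.9,0,0,0,0.062],
    [0.8,6,0,0,0,0.123],
    [1,9.2,0,0,0,0.184],
    [1,12.4,0,0,0,0.245],
    [0.8,15.6,0,0,0,0.306],
    [0.4,18.7,0,0,0,0.367],
    [-0.2,21.9,0,0,0,0.428],
    [-1,25,0,0,0,0.489],
    [-1,25,0,0,0,0.489],
  ],
)

```text
t: 37.88
position: [0.5457, 0.2417, 0.1163]
orientation: [179.8, -0.0, -164.3]
force: [-0.8, 0.8, 0.5]
finger_gap: 0.0213
```

>>> carry_out(
  increments=[
    [-0.5,1.5,0,0,0,0.03],
    [-1,3,0,0,0,0.06],
    [-1,3,0,0,0,0.06],
  ],
)

```text
t: 38.25
position: [0.5447, 0.2448, 0.1163]
orientation: [179.8, 0.0, -160.8]
force: [0.4, -0.6, -0.1]
finger_gap: 0.0226
```

>>> carry_out(
  increments=[
    [-0.3,1,0,0,0,0],
    [-0.6,2,0,0,0,0],
    [-0.6,2,0,0,0,0],
  ],
)

```text
t: 38.62
position: [0.5441, 0.2469, 0.1164]
orientation: [179.8, 0.0, -160.8]
force: [0.7, -1.0, -0.0]
finger_gap: 0.0225
```

>>> carry_out(
  increments=[
    [-0.3,1,0,0,0,0],
    [-0.6,2,0,0,0,0],
    [-0.6,2,0,0,0,0],
  ],
)

```text
t: 39.0
position: [0.5438, 0.2481, 0.1163]
orientation: [179.9, -0.0, -160.8]
force: [2.2, -6.2, 0.3]
finger_gap: 0.0216
```

>>> carry_out(
  increments=[
    [-0.3,1,0,0,0,0],
    [-0.5,1.6,0,0,0,0],
    [-0.5,1.6,0,0,0,0],
  ],
)

```text
t: 39.38
position: [0.5438, 0.2482, 0.1163]
orientation: [-179.9, -0.0, -160.8]
force: [2.9, -9.1, 0.0]
finger_gap: 0.022
```

The latch has stopped at 9.5 N, close to its expected home position. I'll back off, lift clear and check.

>>> carry_out(
  increments=[
    [1.2,-4.5,0,0,0,0],
    [1.2,-4.5,0,0,0,0],
    [1.2,-4.5,20,0,0,0],
    [1.2,-4.5,60,0,0,0],
    [1,-4.5,110,0,0,0],
    [30,10,155,0,0,0],
    [50,17,157,0,0,0],
    [50,17,157,0,0,0],
    [50,17,157,0,0,0],
  ],
)

```text
t: 40.5
position: [0.593, 0.2652, 0.2725]
orientation: [-179.9, -0.1, -160.8]
force: [1.0, -0.6, -0.2]
finger_gap: 0.0223
```

```bash
python3 -c "
from tgt import *
down(16,(.4365,.2823,.2728))
c=cam('wrist'); cv2.imwrite('pics/w24.png',c['bgr'])
for n,p in dict(lpost=(.5457,.2423,.143),jpost=(.5322,.2947,.143),port=(.4823,.2967,.093),knob=(.4823,.2967,.127)).items(): print(n,proj(c,p))
c=cam('scene'); crop(c,370,110,500,250,5,'s24.png')"
```

```text
t 40.5 q [ 13.8  33.6  57.5  -0.1  89.1 -95.4] F [ 1.  -0.6 -0.2] gap 0.02229575601967701
pos [0.593  0.2652 0.2725] rpy [-1.7994e+02 -1.4000e-01 -1.6083e+02] delta mm [-156.5   17.1    0.3] rv [3.1000e-03 2.7000e-03 3.0862e+00]
lpost [310.4674198  144.59573286]
jpost [394.66489084 151.70766887]
port [411.79281619  79.00499642]
knob [422.65721044  75.9631746 ]
```

View pics/w24.png

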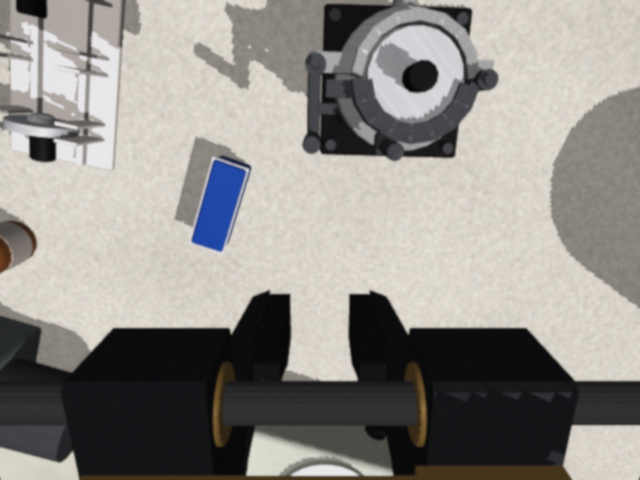

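View pics/s24.png

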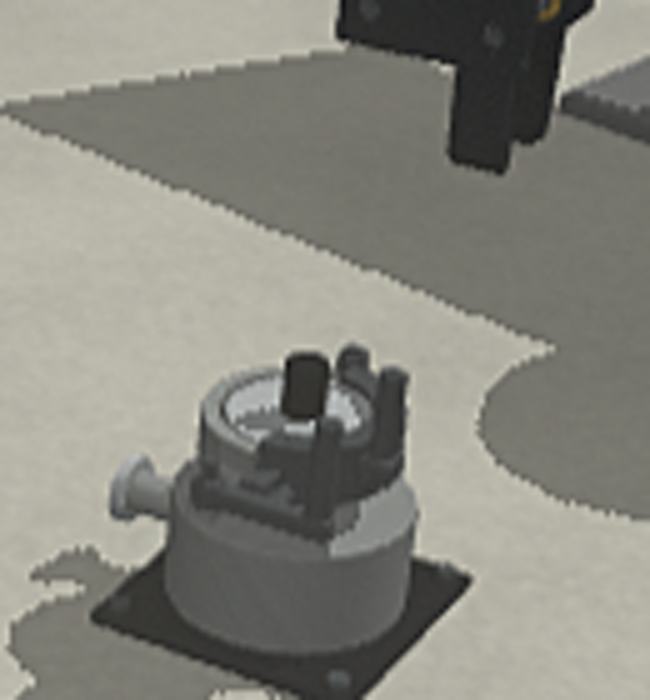

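The latch post is at (312,145), against an expected home position of (310.5,144.6). The jaw post is at about (392,151), against (394.7,151.7). The knob sits within about 2 px of the port axis, and the gripper is clear of everything. I'll hand in.

```bash
python3 -c "
from h import *
print(ticket.sign_off())
T,s=pose(); print(s['t'],s['force'])
c=cam('top'); cv2.imwrite('pics/t25.png',c['bgr'])"
```

```text
the job is handed in; nothing more can be done
None
the job is handed in; nothing more can be done
```

The job is handed in at about 40.5 s of the 72 s allowed; no verdict is reported. I took the 68 mm cover from the middle rack slot and laid it knob up on the larger mat. I then re-gripped it by the knob, lowered it onto the port until it touched (about 7 N), swung the jaw to its stop (about 14 N) and swung the latch to its stop (about 10 N).

**Last checks, from images taken before hand-in:**
- **Cover:** it looked level and flush with the half-ring, with the knob within about 2 px of the port axis. I judged level by eye and did not measure it.
- **Jaw:** in the wrist view just after closing, the post was within about 1 px of its computed shut position. In the final view it read about 3 px (roughly 2 mm) off, towards more shut. I put this down to calibration.
- **Latch:** the post was within about 2 px (roughly 1 mm) of its computed home position.
- **Gripper:** it was clear of everything, with no contact force.
- **Other objects:** nothing showed any contact with the other covers or the bench items, but I did not measure their positions at the end. The overall picture I tried to take after hand-in was refused.

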